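Line up the culture dishes and close the sticky sample cover

TASK

Take the straightedge by its grip and use it to push the three culture dishes together in the station's open well, as one straight row right up against the back wall, without your fingers touching a dish; then put the straightedge back down on the bench beside the station. Finally close the sliding cover over them by pushing its two knobs in turn, a little each, never letting one knob get more than about 30 mm ahead of the other, or the cover racks and jams on its sticky track: finish with it fully home and square against the back wall, the jars and the bottle left undisturbed.

Things in the scene. Friction and masses are not known exactly. Their poses are not given: they have to be found in the camera images.
- station: Fixed steel sample station. Origin: on the bench, mid-width, below the deck's far edge; x runs along the track to the back wall, y left, z up; sizes in mm in this frame. Near half (x -215 to 0): solid, top z 45. Far half: open well. Guide rails on both sides, x -215 to 140: inner faces y +-122, 12 thick, z 45 to 62. Back wall: inner face x 140, 12 thick, top z 62; stops dishes and cover.
- deck (a point): Centre of the far top edge of the station's deck (station x 0, y 0, z 65): a fixed thin sheet, x -215 to 0, y -80 to 80, z 57 to 65, joined to the base at x -215 to -195, leaving a 12 mm slot over the near half, in which the cover's tail runs.
- row (a point): Point on the well floor where the middle of the dish row belongs (station x 110, y 0, z 4). The well: x 0 to 140, y -104 to 104, floor z 4; beside it solid ledges (|y| 104 to 134, top z 45) carry the cover.
- lamp (a point): Middle of the underside of the fixed lamp bar above the well's far end (station x 100, y 0, z 174): x 75 to 125, y -148 to 148, z 174 to 200, on posts at x 122 to 152, |y| 134 to 148. It blocks an upright hand there: come in under it tilted some 25 to 45 degrees, fingers pointing forward along station +x, hand leaning back.
- cover: Loose flat white T-shaped cover, 8 thick, 0.4 to 0.75 kg, on the track (underside z 45). Origin: middle of the crossbar's underside; crossbar 70 (x) by 236 (y); tail 140 wide, back to x -130. Between the rails it has 4 mm play each side: pushed at one knob it turns, then wedges. Slides at 2 to 6 N. Starts near the deck, up to 0.05 rad out of square. Home: far edge (its x 35) on the back wall, origin at station x 105, axes as the station's.
- knob_left (a point): Top of the left (+y) upright round steel knob on the cover, 22 diameter, 42 high; top at station z 95; its axis at cover x -12, y 102. It stands outside the deck, which ends at |y| 80.
- knob_right (a point): Top of the right (-y) knob, the same, at cover x -12, y -102.
- dish1: Closed white culture dish, 60 diameter, 22 high, 60 g, loose on the well floor; the left (+y) one of three. Origin: centre of its underside. Against the back wall its centre is at station x 110.
- dish2: Closed white culture dish, 60 diameter, 22 high, 60 g, loose on the well floor; the middle one of three. Origin: centre of its underside. Against the back wall its centre is at station x 110.
- dish3: Closed white culture dish, 60 diameter, 22 high, 60 g, loose on the well floor; the right (-y) one of three. Origin: centre of its underside. Against the back wall its centre is at station x 110.
- straightedge: Loose straightedge, 0.35 kg: a dark steel bar standing on edge, 20 (x) by 170 (y) by 40 high, with a black upright grip in its middle, 20 (x) by 26 (y), from z 40 to z 102. Origin: centre of its underside; its y is the long axis; x, either way, faces what it pushes. It starts standing on the bench to the left or the right of the station, roughly square across the direction of the track.
- jar_a: Bystander: glass jar with metal cap, 76 diameter, 130 high; stands beside the station, on the other side from the straightedge. Origin: centre of its underside.
- jar_b: Bystander: glass jar with metal cap, 84 diameter, 150 high, beyond the station on the left. Origin: centre of its underside.
- bottle: Bystander: white bottle, 56 diameter, 160 high, beyond the station on the right. Origin: centre of its underside.
There are look-alikes about, which are no part of the job. Several things look just like the straightedge: the one meant starts farthest to the robot's left.

How it is judged:
On the way, in this order (a step that is already met when the one before it is completed fails the run):
1. with the straightedge against them, the three dishes are in a row within 6 mm of the back wall, the cover still open (x of each of dish1, dish2, dish3 in the frame of station above 0.104 m and x of cover in the frame of station below 0 m and horizontal distance between straightedge and row below 0.08 m), for 0.2 s.
2. the straightedge is put down and released on the bench beside the station ((y of straightedge in the frame of station above 0.155 m or y of straightedge in the frame of station below -0.155 m) and height (world z) of straightedge below 0.03 m and linear speed of straightedge below 0.02 m/s and contact force between straightedge and the fingers below 0.3 N), for 0.2 s.
At the end, for the whole second after the job is handed in: The three dishes stand upright in a row with each within 6 mm of the back wall; the cover lies flat over them, at rest, within 5 mm of fully home and within 0.035 rad of square; the straightedge lies or stands released on the bench beside the station (all of step 2 and x of each of dish1, dish2, dish3 in the frame of station above 0.104 m and angle between each of dish1, dish2, dish3's own z axis and vertical below 0.1 rad and x of cover in the frame of station above 0.1 m and angle between the x axis of cover and the x axis of station, either way round below 0.035 rad and angle between cover's own z axis and vertical below 0.04 rad and linear speed of cover below 0.01 m/s); the robot touches nothing.
It fails at once if the fingers touch a dish (contact force between the fingers and dish1 above 1 N or contact force between the fingers and dish2 above 1 N or contact force between the fingers and dish3 above 1 N).
It fails at once if the cover is racked: one knob is more than about 36 mm ahead of the other (0.18 rad out of square) (angle between the x axis of cover and the x axis of station, either way round above 0.18 rad).
It fails at once if the cover is lifted out of its track (z of cover in the frame of station above 0.06 m).
It fails at once if a jar or the bottle is shifted more than 30 mm or tipped (distance of any of jar_a, jar_b, bottle from where it was at the start of the episode above 0.03 m or angle between any of jar_a, jar_b, bottle's own z axis and vertical above 0.3 rad).
It also fails if it takes over 72 s, if anything falls off the work surface, if the arm or the gripper's body presses on something with over 40 N, if the wrist force passes 120 N, or if a joint passes its speed limit or range.

ROBOT

A 7-joint arm with a two-finger parallel gripper is mounted at the origin on the work surface. World frame = base frame: x ahead of the robot, y to its left, z up, the work surface at z = 0. Lengths are in m, angles in rad, forces in N, time in s.
With the tool pointing down it reaches from about 0.4 to 0.85 m from the base axis. Payload 10.4 kg.
Tool frame: the origin (TCP) lies at the very end of the fingers, on their centre line; the grasp point (between the pads) lies 19 mm behind it; z points along the fingers, y is the direction in which the jaws open and shut (so a half turn about z gives the same grasp; the last joint's range is limited). The gripper opens to 87 mm and grips with 3 to 60 N. Pads are 19 mm wide; open, the fingers measure 117 mm over their backs; the gripper's body (75 mm by 190 mm) begins 51 mm behind the grasp point.
Start: joints at [-1.174, 0.332, -0.065, 1.46, 0.022, 1.35, -0.088], TCP at [0.255, 0.571, 0.223] pointing down, gripper open.
Joint ranges: [-2.6, 2.6], [-0.5, 2.12], [-1.47, 1.34], [0.16, 2.42], [-1.27, 4.41], [0.06, 2.06], [-2.6, 2.6]. Speed limits (rad/s): [2.22, 2.22, 2.79, 2.79, 3.14, 3.14, 3.14].

INTERFACE

Orientations are given as a unit quaternion [x, y, z, w].
In Python, from bench import read_state, imaging, r gives the robot as it stands. The module is installed in compiled form; this text tells all that it offers.
- The arm moves only by the tool move_arm, never from a script. Its argument "series" is a list of rows, each a list of 4 numbers: the shift along the tool's x, y, z in m, then the turn about the tool's z in rad. In form: [[x, y, z, roll], ...]. A call has 1 to 20 rows; each row is the pose to reach, as a shift and turn from the pose commanded when the call began, along the tool's axes at that moment; what a row does not reach only later rows make up. A row lasts 1/10 s, in which the tool goes at most 50 mm and 8.59 degrees, less where a joint would pass 70% of its speed; a pose out of reach is approached as far as the arm can. A call with a gripper value outside its range is refused whole. "claw" is the gripper's target within -1 to 1 (fully open at 1, half-way at 0, shut at -1), set as the call begins (left out, the last holds). The fingers move at their own pace and stop on an object; "newtons" is the grip in N (left out, the last holds). Time passes only in rows, so rows that repeat a pose let the fingers close. It gives the time, the measured TCP pose, the force and the opening at its end, in the units of the state.
- read_state(): the state, without advancing time (a new reading comes with each control period).
- imaging.camera(name): name is "scene" or "top" or "wrist"; returns (picture, depth): 480x640x3 uint8, red, green, blue; 480x640 float32, m along the optical axis (not along the pixel's ray), 0 where there is no reading.
- imaging.get_calibration(name): a dict with "camera_matrix" (3x3 intrinsics, pixels), "k1" (the pictures are not rectified: a ray, as slopes to the right and down, at radius r is drawn at 1 + k1 r^2 times it, then the intrinsics apply), "R" (3x3) and "t" (3): a world point X has camera coordinates R X + t. Camera axes: x right, y down, z forward; pixel columns grow to the right and rows downward; lengths in m; the calibration is good to about 2 mm. A picture is of the moment at which its call begins: read the wrist's pose just before it. get_calibration takes no time and is no camera call; for the wrist camera it gives the pose at the moment of the call.
- r.close_job(): hands the job in, once; it reports no verdict.
The state is a dict: "time": time; "joint_positions": joint angles; "joint_vel": joint speeds; "joint_torque": joint torques, N m; "ee_pos": TCP position; "eef_rot": TCP orientation; "ft_force": force on the tool from outside, world axes, zero at the start; "torque": the same for the moment, N m; "width": finger opening in m.
Only numpy, scipy, OpenCV 4.12 (cv2) and the standard library are available. Lean on these libraries where they do the work, as an engineer would, in place of code of your own. Each camera call takes 0.05 s, during which the arm holds its last target.

## Working session

There is one attempt and no reset: what is moved stays moved. The work goes in short steps, Python scripts to look and compute and a tool call to move; the robot and the scene stay as the last step left them, time stands still between calls to the robot, and variables do not carry over. Pictures are saved under pics/ and viewed, and the job is handed in when it is done.

Besides the shell and the picture viewer there is one more tool, called after "Emit:" in YAML: its name, and indented under it one key for each argument. move_arm: Moves the arm, as the interface text tells. Its arguments: {"type":"object","properties":{"series":{"type":"array","items":{"type":"array","items":{"type":"number"}}},"claw":{"type":"number"},"newtons":{"type":"number"}},"required":["series"]}

```bash
mkdir -p pics; ls
python3 - <<'E'
from bench import read_state, imaging, r
import cv2
s=read_state(); print({k:(s[k] if not hasattr(s[k],'round') else s[k].round(4)) for k in s} if True else 0)
import numpy as np
for n in ["scene","top","wrist"]:
    c=imaging.get_calibration(n); p,d=imaging.camera(n)
    cv2.imwrite(f"pics/{n}0.png",p[:,:,::-1]); np.savez(f"{n}0.npz",p=p,d=d,K=c["camera_matrix"],k1=c["k1"],R=c["R"],t=c["t"])
    print(n,c)
E
```

```text
pics
{'time': 0.0, 'joint_positions': array([-1.1736,  0.3329, -0.0647,  1.4609,  0.0216,  1.3499, -0.0885]), 'joint_vel': array([ 0.0006,  0.0012, -0.001 ,  0.0026, -0.003 ,  0.0006,  0.0008]), 'joint_torque': array([-6.00000e-04, -6.23276e+01,  2.42000e-02, -3.89878e+01,
       -6.13000e-02,  4.04000e-02,  2.00000e-04]), 'ee_pos': array([0.2546, 0.5704, 0.2218]), 'eef_rot': array([ 2.083e-01,  9.781e-01, -7.000e-04, -1.000e-04]), 'ft_force': array([-0.1139,  0.2153,  0.5763]), 'torque': array([0.0311, 0.0672, 0.0323]), 'width': 0.08689330897419063}
scene {'camera_matrix': array([[477.9959105 ,   0.        , 314.46511181],
       [  0.        , 477.9959105 , 241.6387205 ],
       [  0.        ,   0.        ,   1.        ]]), 'k1': -0.07345630431261167, 'R': array([[ 0.55694213,  0.83052998, -0.00595189],
       [ 0.59519372, -0.40410645, -0.69458075],
       [-0.57927533,  0.38329875, -0.71939013]]), 't': array([-0.2996436 , -0.20890476,  1.54967035])}
top {'camera_matrix': array([[606.82526398,   0.        , 316.16698843],
       [  0.        , 606.82526398, 240.26290249],
       [  0.        ,   0.        ,   1.        ]]), 'k1': -0.16823833878189814, 'R': array([[ 0.02304073, -0.99964785,  0.0131646 ],
       [-0.98988435, -0.02465567, -0.13971784],
       [ 0.13999322, -0.00981223, -0.99010384]]), 't': array([0.00361553, 0.52311551, 1.45420282])}
wrist {'camera_matrix': array([[380.75653663,   0.        , 322.92965222],
       [  0.        , 380.75653663, 243.78488496],
       [  0.        ,   0.        ,   1.        ]]), 'k1': -0.06443585139908495, 'R': array([[ 0.4066382 ,  0.91358588, -0.00249064],
       [ 0.88339716, -0.39250317,  0.25602875],
       [ 0.23292666, -0.1063113 , -0.96666596]]), 't': array([-0.62313709, -0.03202027,  0.39057122])}
```

View pics/scene0.png

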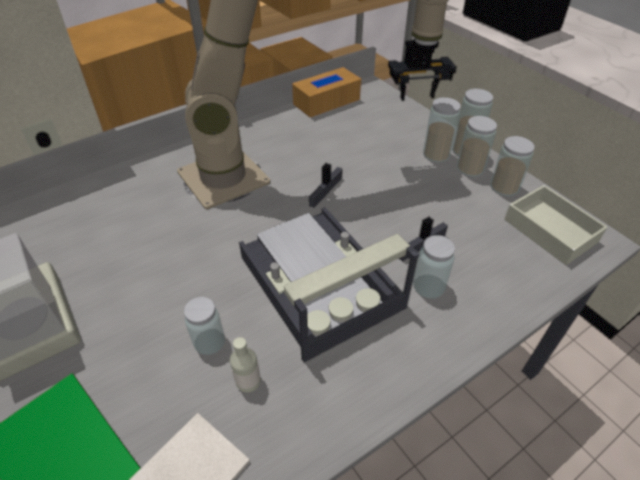

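View pics/top0.png

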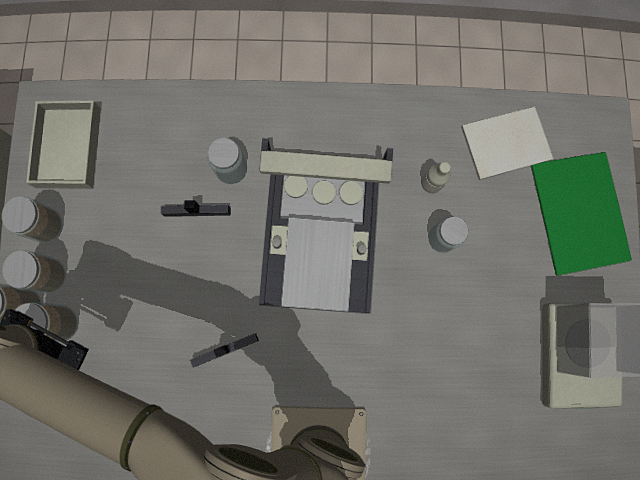

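View pics/wrist0.png

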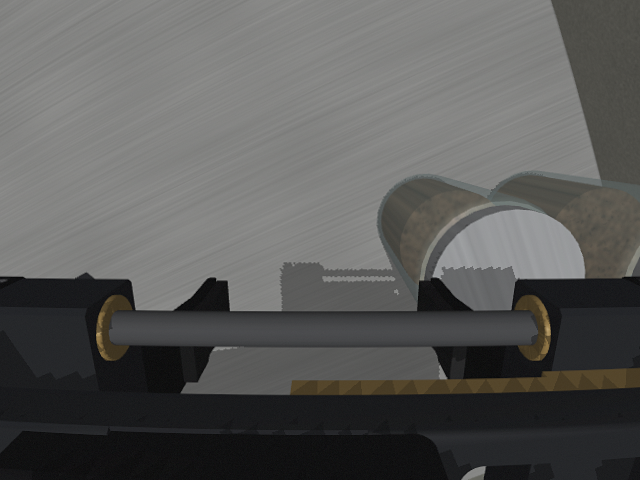

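Top view: station is at about (320,235), with dishes at (296,187), (323,192) and (350,192), and knobs at (277,240) and (361,248). The target straightedge is probably the far-left bar at (195,210), with a look-alike at (225,350). Next I localise them with the depth.

```bash
cat > h.py <<'E'
import numpy as np, cv2
def load(n):
    z=np.load(n); return z
def cloud(p,d,K,k1,R,t):
    h,w=d.shape; u,v=np.meshgrid(np.arange(w),np.arange(h))
    pts=np.stack([u,v],-1).reshape(-1,1,2).astype(float)
    x=cv2.undistortPoints(pts,K,np.array([k1,0,0,0.]),R=None,P=None).reshape(h,w,2)
    C=np.dstack([x[...,0]*d,x[...,1]*d,d])
    W=(C-t)@R   # R^T (C-t)
    W[d<=0]=np.nan
    return W
def proj(X,K,k1,R,t):
    X=np.atleast_2d(X).astype(float); return cv2.projectPoints(X,cv2.Rodrigues(R)[0],t,K,np.array([k1,0,0,0.]))[0].reshape(-1,2)
def C(n): 
    z=np.load(n); return z['p'],cloud(z['p'],z['d'],z['K'],float(z['k1']),z['R'],z['t']),z
E
python3 - <<'E'
from h import *
p,W,z=C('top0.npz')
for n,(u,v) in dict(bench=(150,250),d1=(296,187),d2=(323,192),d3=(350,192),kl=(277,240),kr=(361,248),deck=(318,260),lamp=(325,165),se=(175,210),segrip=(192,204),fake=(222,350),jarb=(223,153),jara=(453,230),bottle=(443,168),wallL=(268,300),wallR=(365,305)).items():
    print(n,W[v,u].round(4))
g=cv2.resize(p[130:330,140:480],None,fx=2.35,fy=2.35,interpolation=cv2.INTER_CUBIC)
cv2.imwrite('pics/topz.png',g[:,:,::-1])
E
```

```text
bench [ 0.493   0.4372 -0.0027]
d1 [0.6584 0.0698 0.0245]
d2 [0.6469 0.0017 0.026 ]
d3 [ 0.6477 -0.0657  0.0307]
kl [0.5136 0.1094 0.0901]
kr [ 0.4986 -0.0893  0.0966]
deck [0.4709 0.011  0.0677]
lamp [0.6674 0.0022 0.2086]
se [0.5891 0.3681 0.0425]
segrip [0.5925 0.3134 0.1066]
fake [0.2527 0.2279 0.1034]
jarb [0.7069 0.239  0.149 ]
jara [ 0.5416 -0.3014  0.1313]
bottle [ 0.6826 -0.2734  0.1579]
wallL [0.3733 0.1292 0.0433]
wallR [ 0.3669 -0.1058  0.0402]
```

View pics/topz.png

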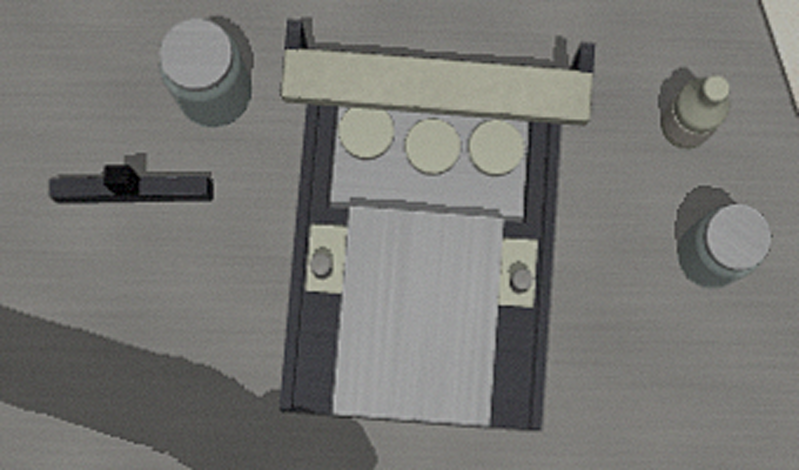

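Run:
```python
from h import *
p,W,z=C('top0.npz')
x,y,Z=W[...,0],W[...,1],W[...,2]
bright=p.mean(2)
print(bright[260,318],bright[187,296],bright[300,268],bright[240,270])
def rect(m,name,fixz=None):
    m=cv2.morphologyEx(m.astype(np.uint8),cv2.MORPH_OPEN,np.ones((3,3)))
    n,l,s,c=cv2.connectedComponentsWithStats(m); k=1+np.argmax(s[1:,4]); m=l==k
    P=np.stack([x[m],y[m]],-1).astype(np.float32)
    r=cv2.minAreaRect(P*1000); print(name,s[k],P.mean(0).round(4),np.median(Z[m]).round(4),r); return m
reg=(np.abs(y)<.2)&(x>.3)&(x<.8)
md=rect(reg&(Z>.06)&(Z<.075)&(bright>120),'deck')
rect(reg&(Z>.19)&(Z<.22),'lamp')
rect((y>.22)&(y<.45)&(x>.5)&(x<.65)&(Z>.025)&(Z<.055)&(bright<70),'bar')
rect((y>.22)&(y<.45)&(x>.5)&(x<.65)&(Z>.09)&(Z<.115),'grip')
rect(reg&(Z>.084)&(Z<.102)&(y>0)&(x<.57),'kl')
rect(reg&(Z>.084)&(Z<.102)&(y<0)&(x<.57),'kr')
rect(reg&(Z>.047)&(Z<.058)&(y>0.08)&(x<.57)&(bright>130),'covL')
rect(reg&(Z>.047)&(Z<.058)&(y<-0.07)&(x<.57)&(bright>130),'covR')
dm=reg&(Z>.018)&(Z<.035)&(x>.6)&(bright>140)
cv2.imwrite('pics/dm.png',(cv2.resize((dm*255).astype(np.uint8)[150:230,250:400],None,fx=4,fy=4)))
```

```text
158.66666666666666 159.0 63.333333333333336 78.33333333333333
deck [ 282  218   72   93 5461] [0.4615 0.011 ] 0.0655 ((462.68914794921875, 10.925064086914062), (159.88816833496094, 215.18666076660156), 86.76618957519531)
lamp [ 260  138  133   44 3088] [0.6705 0.0007] 0.2002 ((682.4221801757812, 0.016632080078125), (295.8220520019531, 78.64524841308594), 86.60997772216797)
bar [199 205  30   9 240] [0.5951 0.273 ] 0.0402 ((594.8817749023438, 272.67706298828125), (20.863359451293945, 73.4112777709961), 2.5366766452789307)
grip [184 200  12   9 106] [0.5933 0.3201] 0.1022 ((593.4885864257812, 320.35455322265625), (20.990135192871094, 27.1583194732666), 2.4861159324645996)
kl [272 238   9   9  58] [0.5073 0.1105] 0.0951 ((507.3992004394531, 110.10016632080078), (17.942960739135742, 19.765443801879883), 58.22162628173828)
kr [358 245   9   9  67] [ 0.4971 -0.0924] 0.0943 ((496.8774108886719, -92.0542221069336), (19.897933959960938, 19.1014461517334), 0.00401116069406271)
covL [272 226  16  10 135] [0.5427 0.1069] 0.053 ((542.4806518554688, 106.37613677978516), (23.00370979309082, 36.84935760498047), 1.116590142250061)
covR [353 232  15  13 107] [ 0.532  -0.0885] 0.053 ((528.869873046875, -90.33007049560547), (32.457149505615234, 32.52439880371094), 86.05558776855469)
```

View pics/dm.png

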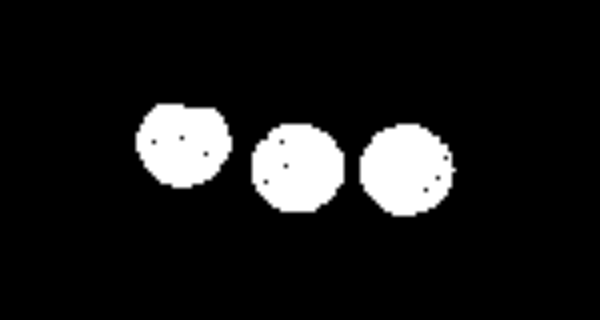

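Emit:
move_arm:
  series:
    - [-0.04,-0.03,-0.1,0]
    - [-0.08,-0.06,-0.14,-0.1]
    - [-0.577,-0.399,-0.178,-0.363]
    - [-0.577,-0.399,-0.178,-0.363]
    - [-0.577,-0.399,-0.178,-0.363]
    - [-0.577,-0.399,-0.178,-0.363]
    - [-0.577,-0.399,-0.178,-0.363]
    - [-0.577,-0.399,-0.178,-0.363]
    - [-0.577,-0.399,-0.178,-0.363]
    - [-0.577,-0.399,-0.178,-0.363]
    - [-0.577,-0.399,-0.178,-0.363]
    - [-0.577,-0.399,-0.178,-0.363]
    - [-0.577,-0.399,-0.178,-0.363]
    - [-0.577,-0.399,-0.178,-0.363]
    - [-0.577,-0.399,-0.178,-0.363]
    - [-0.577,-0.399,-0.178,-0.363]
    - [-0.577,-0.399,-0.178,-0.363]
    - [-0.577,-0.399,-0.178,-0.363]

```text
time: 1.95
ee_pos: [0.6188, -0.0276, 0.4001]
eef_rot: [0.028, 1.0, 0.0, -0.0]
ft_force: [0.2, 0.3, 0.2]
width: 0.0872
```

Emit:
move_arm:
  series:
    - [-0.2,0,0,0]
    - [-0.2,0,0,0]
    - [-0.2,0,0,0]
    - [-0.2,0,0,0]
    - [-0.3,0,0,0]
    - [-0.35,0,0,0]
    - [-0.4,0,0,0]
    - [-0.45,0,0,0]
    - [-0.5,0,0,0]

```text
time: 2.85
ee_pos: [0.8056, -0.0545, 0.3873]
eef_rot: [0.027, 1.0, 0.007, 0.003]
ft_force: [4.6, 9.3, 9.1]
width: 0.0875
```

Run:
```python
from bench import read_state
s=read_state()
for k in s: print(k,s[k])
```

```text
time 2.85
joint_positions [-0.05567367  1.03408758  1.34009265  0.16046101 -1.26825154  2.0586228
  1.63065511]
joint_vel [-0.00648068  0.23107385  0.06994195 -0.02327476 -0.02709615  0.13405394
  0.05059726]
joint_torque [ 2.80613892e+00 -8.78490829e+01  6.33257890e+01 -1.25774798e+01
 -2.18174404e+01  3.38864168e-01  2.43488594e-02]
ee_pos [ 0.8055558  -0.05449609  0.38734888]
eef_rot [0.02726909 0.99960049 0.00668619 0.0032485 ]
ft_force [4.56505352 9.33537136 9.13768801]
torque [ 0.46594003 -0.42885196  0.06865518]
width 0.08745967179584842
```

Emit:
move_arm:
  series:
    - [-0.4,0,0,0]
    - [-0.4,0,0,0]
    - [-0.4,0,0,0]
    - [-0.4,0,0,0]

```text
time: 3.25
ee_pos: [0.8072, -0.0539, 0.378]
eef_rot: [0.028, 1.0, 0.007, -0.002]
ft_force: [0.0, 0.2, -0.1]
width: 0.0871
```

Run:
```python
from bench import read_state
s=read_state()
for k in s: print(k,s[k])
```

```text
time 3.25
joint_positions [-0.05659863  1.04533565  1.33848008  0.16175038 -1.26737127  2.05786942
  1.62892625]
joint_vel [ 0.00181308  0.00950172  0.00171041 -0.00250102  0.00345569  0.0008347
 -0.00161664]
joint_torque [-1.48565168e-01 -9.43512154e+01  5.85301951e+00 -1.10184968e+01
 -3.10369476e-02  9.28106974e-02 -2.79776861e-03]
ee_pos [ 0.8071797  -0.05387889  0.37804374]
eef_rot [ 0.02805173  0.99958084  0.00679322 -0.00225568]
ft_force [ 0.00217876  0.18526578 -0.06936874]
torque [ 0.0069081   0.02552326 -0.01797762]
width 0.08707778368712389
```

Emit:
move_arm:
  series:
    - [0.2,0,0,0]
    - [0.2,0,0,0]
    - [0.2,0,0,0]
    - [0.2,0,0,0]
    - [0.2,0,0,0]
    - [0.2,0,0,0]

```text
time: 3.85
ee_pos: [0.6049, -0.0428, 0.3771]
eef_rot: [0.027, 1.0, 0.007, -0.004]
ft_force: [-0.2, -0.1, 3.1]
width: 0.0873
```

Run:
```python
from bench import read_state
s=read_state()
for k in ['time','joint_positions','ee_pos','eef_rot']: print(k,s[k])
```

```text
time 3.85
joint_positions [-0.83236746  0.52053779  1.32695613  1.26904551 -0.52067935  1.72682004
  1.89357857]
ee_pos [ 0.60494633 -0.04280369  0.37705395]
eef_rot [ 0.02743438  0.999589    0.007357   -0.00388146]
```

```bash
cat > kin.py <<'E'
import numpy as np
from scipy.spatial.transform import Rotation as Ro
def Tm(ax,a,p=(0,0,0)):
    T=np.eye(4); T[:3,:3]=Ro.from_euler(ax,a).as_matrix(); T[:3,3]=p; return T
def P(x,y,z):
    T=np.eye(4); T[:3,3]=(x,y,z); return T
def fk(q,s,L):
    h,a,b,c,e1,e2,e3,phi,f1,f2,f3=L
    return Tm('z',s[0]*q[0])@P(0,f1,h)@Tm('y',s[1]*q[1])@P(e1,f2,a)@Tm('z',s[2]*q[2])@Tm('y',s[3]*q[3])@P(e2,f3,b)@Tm('z',s[4]*q[4])@Tm('y',s[5]*q[5])@P(e3,0,c)@Tm('z',s[6]*q[6]+phi)
D=[([-1.1736,.3329,-.0647,1.4609,.0216,1.3499,-.0885],[.2546,.5704,.2218],[.2083,.9781,-.0007,-.0001]),
([-0.05659863,1.04533565,1.33848008,0.16175038,-1.26737127,2.05786942,1.62892625],[0.8071797,-0.05387889,0.37804374],[0.02805173,0.99958084,0.00679322,-0.00225568]),
([-0.83236746,0.52053779,1.32695613,1.26904551,-0.52067935,1.72682004,1.89357857],[0.60494633,-0.04280369,0.37705395],[0.02743438,0.999589,0.007357,-0.00388146])]
E
python3 - <<'E'
from kin import *
import itertools
from scipy.optimize import least_squares
best=[]
for s in itertools.product([1,-1],repeat=4):
    s=[s[0],1,s[1],1,s[2],1,s[3]]
    for phi0 in (0,1.57,3.14,-1.57):
        def f(L):
            o=[]
            for q,p,r in D:
                T=fk(q,s,L); R=Ro.from_quat(r).as_matrix()
                o+=list((T[:3,3]-p)*5)+list((T[:3,:3]-R).ravel())
            return np.r_[o,np.array(L)[[4,5,6,8,9,10]]*.02]
        r=least_squares(f,[.36,.42,.4,.25,0,0,0,phi0,0,0,0]); best.append((r.cost,s,r.x.round(4)))
best.sort(key=lambda t:t[0])
for b in best[:3]: print(b)
E
```

```text
(np.float64(1.7183226931731998e-07), [-1, 1, -1, 1, -1, 1, -1], array([ 2.5390e-01,  4.4870e-01,  4.8940e-01,  3.4750e-01,  1.0000e-04,
        2.0000e-04, -5.0000e-04,  1.5708e+00, -1.0900e-02, -1.0900e-02,
       -2.3900e-02]))
(np.float64(1.7183226931732575e-07), [-1, 1, -1, 1, -1, 1, -1], array([ 2.5390e-01,  4.4870e-01,  4.8940e-01,  3.4750e-01,  1.0000e-04,
        2.0000e-04, -5.0000e-04,  1.5708e+00, -1.0900e-02, -1.0900e-02,
       -2.3900e-02]))
(np.float64(1.7183226931733274e-07), [-1, 1, -1, 1, -1, 1, -1], array([ 2.5390e-01,  4.4870e-01,  4.8940e-01,  3.4750e-01,  1.0000e-04,
        2.0000e-04, -5.0000e-04,  1.5708e+00, -1.0900e-02, -1.0900e-02,
       -2.3900e-02]))
```

```bash
cat > sim.py <<'E'
from kin import *
S=[-1,1,-1,1,-1,1,-1]
LL=[.2539,.4487,.4894,.3475,.0001,.0002,-.0005,1.5708,-.0109,-.0109,-.0239]
lo=np.array([-2.6,-.5,-1.47,.16,-1.27,.06,-2.6]); hi=np.array([2.6,2.12,1.34,2.42,4.41,2.06,2.6])
vmax=np.array([2.22,2.22,2.79,2.79,3.14,3.14,3.14])*.7*.1
def F(q): return fk(q,S,LL)
def jac(q,T):
    J=np.zeros((6,7))
    for i in range(7):
        d=q.copy(); d[i]+=1e-5; U=F(d)
        J[:3,i]=(U[:3,3]-T[:3,3])/1e-5; J[3:,i]=Ro.from_matrix(U[:3,:3]@T[:3,:3].T).as_rotvec()/1e-5
    return J
def ik(q,G,w=1.,lam=.05,n=30):
    q=q.copy()
    for _ in range(n):
        T=F(q); e=np.r_[G[:3,3]-T[:3,3],w*Ro.from_matrix(G[:3,:3]@T[:3,:3].T).as_rotvec()]
        if np.linalg.norm(e)<1e-5: break
        J=jac(q,T); J[3:]*=w
        dq=J.T@np.linalg.solve(J@J.T+lam**2*np.eye(6),e)
        q=np.clip(q+dq,lo,hi)
    return q
def call(q,Tc,rows,rebase='q',**k):
    T0=F(q) if Tc is None else Tc; cmd=T0.copy()
    for r in rows:
        G=T0.copy(); G[:3,3]+=T0[:3,:3]@np.array(r[:3]); G[:3,:3]=T0[:3,:3]@Ro.from_euler('z',r[3]).as_matrix()
        cur=F(q)
        d=G[:3,3]-cur[:3,3]; n=np.linalg.norm(d)
        if n>.05: G[:3,3]=cur[:3,3]+d*.05/n
        rv=Ro.from_matrix(G[:3,:3]@cur[:3,:3].T).as_rotvec(); a=np.linalg.norm(rv)
        if a>.15: G[:3,:3]=Ro.from_rotvec(rv*.15/a).as_matrix()@cur[:3,:3]
        qn=ik(q,G,**k); f=np.max(np.abs(qn-q)/vmax); q=q+(qn-q)/max(1,f)
    return q
def tilt(T): return T[:3,2].round(4)
if __name__=='__main__':
    q0=np.array([-1.1736,.3329,-.0647,1.4609,.0216,1.3499,-.0885])
    A=[[-.04,-.03,-.1,0],[-.08,-.06,-.14,-.1]]+[[-.577,-.399,-.178,-.363]]*16
    B=[[-.2,0,0,0]]*4+[[-.3,0,0,0],[-.35,0,0,0],[-.4,0,0,0],[-.45,0,0,0],[-.5,0,0,0]]
    for w in (.3,1,3):
      for lam in (.01,.05,.2):
        q=call(q0,None,A,w=w,lam=lam); T=F(q); a=q.round(2)
        q=call(q,None,B,w=w,lam=lam); T=F(q); b=q.round(2)
        print(w,lam,a,b,T[:3,3].round(3),tilt(T))
E
python3 sim.py
```

```text
0.3 0.01 [-0.35  0.31  0.45  1.16 -0.13  1.7   1.58] [ 0.26  1.35  0.92  0.16 -1.07  2.06  1.35] [ 0.763 -0.236  0.11 ] [-0.2742  0.2801 -0.92  ]
0.3 0.05 [-0.35  0.31  0.45  1.16 -0.13  1.7   1.58] [ 0.05  1.17  0.77  0.16 -0.76  1.91  1.59] [ 0.85  -0.125  0.235] [-0.0502  0.0334 -0.9982]
0.3 0.2 [-0.35  0.31  0.45  1.16 -0.13  1.7   1.58] [-0.03  1.05  0.47  0.16 -0.44  1.84  1.55] [ 0.878 -0.056  0.319] [ 0.1062 -0.0048 -0.9943]
1 0.01 [-0.35  0.31  0.45  1.16 -0.13  1.7   1.58] [ 0.09  1.19  0.94  0.16 -0.98  2.01  1.53] [ 0.815 -0.14   0.23 ] [-0.1413  0.1017 -0.9847]
1 0.05 [-0.35  0.31  0.45  1.16 -0.13  1.7   1.58] [ 0.05  1.17  0.79  0.16 -0.78  1.93  1.61] [ 0.844 -0.127  0.235] [-0.067   0.0324 -0.9972]
1 0.2 [-0.35  0.31  0.44  1.16 -0.13  1.7   1.58] [-0.03  1.07  0.49  0.16 -0.46  1.95  1.55] [ 0.84  -0.055  0.306] [-0.0161  0.0043 -0.9999]
3 0.01 [-0.35  0.31  0.45  1.16 -0.13  1.7   1.58] [ 0.18  1.22  0.96  0.16 -1.06  2.06  1.45] [ 0.788 -0.192  0.214] [-0.1828  0.1963 -0.9634]
3 0.05 [-0.35  0.31  0.45  1.16 -0.13  1.7   1.58] [ 0.06  1.18  0.8   0.16 -0.79  1.94  1.6 ] [ 0.84  -0.131  0.229] [-0.0846  0.042  -0.9955]
3 0.2 [-0.35  0.31  0.44  1.16 -0.13  1.7   1.58] [-0.03  1.07  0.49  0.16 -0.46  1.96  1.55] [ 0.837 -0.055  0.305] [-0.027   0.0051 -0.9996]
```

```bash
cat > s2.py <<'E'
from sim import *
q1=np.array([-0.83236746,0.52053779,1.32695613,1.26904551,-0.52067935,1.72682004,1.89357857])
def goto(q,p,k):
    T=F(q); d=T[:3,:3].T@(np.array(p)-T[:3,3]); n=int(np.linalg.norm(d)/.05)+2
    return call(q,None,[[*d,0]]*n,**k)
if __name__=='__main__':
  for w in (.3,1,2):
   for lam in (.01,.05,.2):
    k=dict(w=w,lam=lam)
    q=goto(q1,(.82,-.045,.2),k); print('\n',w,lam,q.round(2),F(q)[:3,3].round(3))
    for i in range(12):
        T=F(q); g=T[:3,:3].T@np.array([.15,-.01,0]); q=call(q,None,[[*g,0]],**k); T=F(q)
        if i%3==2: print(q.round(2),T[:3,3].round(3),tilt(T))
E
python3 s2.py
```

```text
0.3 0.01 [-0.35  1.    1.03  0.79 -0.82  1.65  1.82] [ 0.82  -0.045  0.2  ]
[-0.18  1.14  1.11  0.49 -1.06  1.85  1.68] [ 0.836 -0.05   0.205] [-0.0769  0.1056 -0.9914]
[ 0.29  1.43  0.97  0.27 -1.2   1.99  1.19] [ 0.753 -0.257  0.021] [-0.2572  0.3994 -0.88  ]
[ 0.55  1.73  0.77  0.16 -1.24  2.06  0.64] [ 0.631 -0.312 -0.152] [-0.2842  0.7124 -0.6417]
[ 0.8   2.03  0.58  0.16 -1.27  2.06 -0.02] [ 0.479 -0.316 -0.32 ] [-0.0709  0.9414 -0.3297]

 0.3 0.05 [-0.35  1.    1.03  0.79 -0.82  1.65  1.82] [ 0.82  -0.045  0.2  ]
[-0.01  1.25  0.99  0.2  -0.98  1.81  1.55] [ 0.885 -0.093  0.164] [-0.027   0.0412 -0.9988]
[ 0.24  1.43  1.08  0.16 -1.19  1.74  1.25] [ 0.856 -0.267  0.022] [-0.0541  0.1554 -0.9864]
[ 0.44  1.56  1.11  0.16 -1.27  1.63  0.94] [ 0.798 -0.419 -0.09 ] [-0.0112  0.1939 -0.981 ]
[ 0.58  1.66  1.12  0.16 -1.27  1.52  0.62] [ 0.721 -0.535 -0.186] [ 0.0085  0.1748 -0.9846]

 0.3 0.2 [-0.35  1.    1.03  0.79 -0.82  1.65  1.82] [ 0.82  -0.045  0.2  ]
[-0.07  1.21  0.97  0.2  -0.93  1.75  1.61] [ 0.908 -0.053  0.196] [ 0.0555  0.0066 -0.9984]
[-0.03  1.28  0.97  0.16 -0.96  
[... 2232 characters left out ...]
-1.27  2.04  0.93] [ 0.701 -0.313 -0.045] [-0.2989  0.4854 -0.8216]
[ 0.7   1.84  0.75  0.16 -1.27  2.06  0.31] [ 0.549 -0.362 -0.224] [-0.1977  0.812  -0.5492]
[ 0.84  2.09  0.56  0.16 -1.27  2.06 -0.26] [ 0.449 -0.305 -0.35 ] [-0.0347  0.9611 -0.2741]

 2 0.2 [-0.36  1.    1.03  0.79 -0.82  1.65  1.82] [ 0.82  -0.045  0.2  ]
[-0.06  1.22  0.96  0.2  -0.93  1.81  1.6 ] [ 0.887 -0.055  0.189] [-0.0114  0.0149 -0.9998]
[-0.01  1.31  0.98  0.16 -0.98  1.8   1.54] [ 0.888 -0.082  0.128] [-0.0525  0.0377 -0.9979]
[ 0.03  1.37  0.99  0.16 -1.02  1.78  1.49] [ 0.883 -0.106  0.075] [-0.0904  0.061  -0.994 ]
[ 0.06  1.42  1.01  0.16 -1.05  1.78  1.44] [ 0.874 -0.125  0.031] [-0.1244  0.0845 -0.9886]
```

Emit:
move_arm:
  series:
    - [-0.21,0.01,0.07,0]
    - [-0.21,0.01,0.07,0]
    - [-0.21,0.01,0.07,0]
    - [-0.21,0.01,0.07,0]
    - [-0.21,0.01,0.07,0]
    - [-0.21,0.01,0.07,0]

```text
time: 4.45
ee_pos: [0.8188, -0.0454, 0.303]
eef_rot: [0.029, 1.0, 0.007, -0.005]
ft_force: [-0.1, -0.4, -0.6]
width: 0.0872
```

Emit:
move_arm:
  series:
    - [-0.15,0,0,0]
    - [-0.15,0,0,0]

```text
time: 4.65
ee_pos: [0.8568, -0.0474, 0.3035]
eef_rot: [0.032, 0.999, 0.01, 0.014]
ft_force: [-0.0, -1.4, 3.8]
width: 0.0871
```

```bash
cat > st.py <<'E'
from bench import read_state
import numpy as np
from scipy.spatial.transform import Rotation as Ro
s=read_state(); R=Ro.from_quat(s['eef_rot']).as_matrix()
print(s['time'],s['joint_positions'].round(3),s['ee_pos'].round(4),s['eef_rot'].round(5),'z',R[:,2].round(4),'x',R[:,0].round(3),s['ft_force'].round(1),s['width'])
E
python3 st.py
```

```text
4.65 [-0.086  1.116  1.231  0.209 -1.168  1.92   1.626] [ 0.8568 -0.0474  0.3035] [0.03159 0.99935 0.00954 0.01448] z [ 0.0295  0.0181 -0.9994] x [-0.998  0.063 -0.028] [-0.  -1.4  3.8] 0.08712422925970484
```

Emit:
move_arm:
  series:
    - [-0.15,0,0,0]

```text
time: 4.75
ee_pos: [0.8756, -0.0504, 0.2904]
eef_rot: [0.033, 0.999, 0.006, 0.03]
ft_force: [13.5, 13.9, 6.4]
width: 0.0871
```

Emit:
move_arm:
  series:
    - [-0.15,0,0,0]

```text
time: 4.85
ee_pos: [0.8922, -0.0548, 0.2776]
eef_rot: [0.035, 0.998, 0.005, 0.046]
ft_force: [-0.5, -0.9, 0.9]
width: 0.0869
```

```bash
python3 st.py
```

```text
4.85 [-0.057  1.16   1.261  0.165 -1.216  1.835  1.606] [ 0.8922 -0.0548  0.2776] [0.03519 0.99832 0.00529 0.04567] z [ 0.0916  0.0074 -0.9958] x [-0.993  0.071 -0.091] [-0.5 -0.9  0.9] 0.0869107137404373
```

Emit:
move_arm:
  series:
    - [-0.15,0,0,0]

```text
time: 4.95
ee_pos: [0.9087, -0.0534, 0.2689]
eef_rot: [0.033, 0.997, 0.005, 0.063]
ft_force: [-0.2, -0.1, 0.6]
width: 0.0869
```

Emit:
move_arm:
  series:
    - [-0.15,0,0,0]

```text
time: 5.05
ee_pos: [0.9243, -0.0535, 0.2617]
eef_rot: [0.033, 0.996, 0.005, 0.08]
ft_force: [-1.0, 0.4, 0.4]
width: 0.087
```

```bash
python3 st.py
```

```text
5.05 [-0.058  1.184  1.271  0.164 -1.234  1.746  1.607] [ 0.9243 -0.0535  0.2617] [0.03268 0.99625 0.00475 0.08002] z [ 0.1597  0.0042 -0.9871] x [-0.985  0.066 -0.159] [-1.   0.4  0.4] 0.086999274572442
```

Emit:
move_arm:
  series:
    - [-0.15,-0.01,0,0]

```text
time: 5.15
ee_pos: [0.9391, -0.0568, 0.2561]
eef_rot: [0.032, 0.995, 0.004, 0.097]
ft_force: [0.3, 0.5, 0.3]
width: 0.0867
```

Emit:
move_arm:
  series:
    - [-0.15,-0.01,0,0]

```text
time: 5.25
ee_pos: [0.9532, -0.0615, 0.2523]
eef_rot: [0.032, 0.993, 0.004, 0.114]
ft_force: [0.4, -0.0, -0.9]
width: 0.0866
```

Emit:
move_arm:
  series:
    - [-0.15,-0.01,0,0]

```text
time: 5.35
ee_pos: [0.9667, -0.0657, 0.2503]
eef_rot: [0.033, 0.991, 0.003, 0.132]
ft_force: [0.5, 0.4, -0.5]
width: 0.0871
```

Emit:
move_arm:
  series:
    - [-0.15,-0.01,0,0]

```text
time: 5.45
ee_pos: [0.9796, -0.0696, 0.2501]
eef_rot: [0.033, 0.988, 0.002, 0.149]
ft_force: [0.3, 0.4, 0.6]
width: 0.0875
```

```bash
python3 st.py
```

```text
5.45 [-0.043  1.21   1.273  0.164 -1.249  1.582  1.621] [ 0.9796 -0.0696  0.2501] [0.03278 0.9883  0.00235 0.14893] z [ 0.2945 -0.0051 -0.9556] x [-0.953  0.065 -0.294] [0.3 0.4 0.6] 0.08754337783742137
```

Emit:
move_arm:
  series:
    - [-0.15,0,0,0]

```text
time: 5.55
ee_pos: [0.9922, -0.0709, 0.2518]
eef_rot: [0.033, 0.986, 0.002, 0.166]
ft_force: [0.4, -0.2, 0.7]
width: 0.0873
```

Emit:
move_arm:
  series:
    - [-0.15,0,0,0]

```text
time: 5.65
ee_pos: [1.0042, -0.0708, 0.2552]
eef_rot: [0.033, 0.982, 0.001, 0.184]
ft_force: [0.6, 0.1, 0.1]
width: 0.0871
```

Emit:
move_arm:
  series:
    - [-0.15,0,0,0]

```text
time: 5.75
ee_pos: [1.0156, -0.0712, 0.2603]
eef_rot: [0.033, 0.979, 0.0, 0.201]
ft_force: [-0.9, -0.3, 0.4]
width: 0.0872
```

```bash
python3 st.py
```

```text
5.75 [-0.044  1.213  1.274  0.164 -1.255  1.473  1.62 ] [ 1.0156 -0.0712  0.2603] [3.2900e-02 9.7902e-01 2.5000e-04 2.0109e-01] z [ 0.3938 -0.0127 -0.9191] x [-0.917  0.065 -0.394] [-0.9 -0.3  0.4] 0.08722205677915269
```

Emit:
move_arm:
  series:
    - [-0.15,0,0,0]

```text
time: 5.85
ee_pos: [1.0264, -0.0717, 0.2669]
eef_rot: [0.033, 0.975, -0.0, 0.218]
ft_force: [-0.5, 0.2, -0.1]
width: 0.0867
```

Emit:
move_arm:
  series:
    - [-0.15,0,0,0]

```text
time: 5.95
ee_pos: [1.0364, -0.0722, 0.2751]
eef_rot: [0.033, 0.971, -0.001, 0.235]
ft_force: [0.5, 0.8, -0.6]
width: 0.0871
```

Emit:
move_arm:
  series:
    - [-0.15,0,0,0]

```text
time: 6.05
ee_pos: [1.0458, -0.0727, 0.2847]
eef_rot: [0.033, 0.967, -0.002, 0.252]
ft_force: [0.2, 0.2, 0.2]
width: 0.0874
```

Emit:
move_arm:
  series:
    - [-0.15,0,0,0]

```text
time: 6.15
ee_pos: [1.0546, -0.0733, 0.2956]
eef_rot: [0.033, 0.963, -0.002, 0.269]
ft_force: [0.3, -0.2, -0.1]
width: 0.0868
```

```bash
python3 st.py
```

```text
6.15 [-0.046  1.198  1.274  0.164 -1.258  1.347  1.619] [ 1.0546 -0.0733  0.2956] [ 0.03291  0.96255 -0.00241  0.26909] z [ 0.5179 -0.0224 -0.8552] x [-0.853  0.062 -0.518] [ 0.3 -0.2 -0.1] 0.08679313284246647
```

```bash
cat > s3.py <<'E'
from s2 import *
q=np.array([-0.046,1.198,1.274,.164,-1.258,1.347,1.619]); 
T=F(q); print(T[:3,3],T[:3,:3].round(3))
k=dict(w=1,lam=.01)
for p in [(.6035,.32,.25),(.6035,.32,.06),(.6035,.32,.25),(.6,.0,.2),(.6,.0,.063),(.65,.0,.063),(.5,.12,.1),(.64,.11,.08),(.64,-.1,.08),(.48,-.1,.08)]:
    q=goto(q,p,k); T=F(q); print(p,q.round(2),T[:3,3].round(3),tilt(T))
E
python3 s3.py
python3 - <<'E'
import numpy as np
from scipy.spatial.transform import Rotation as Ro
R=Ro.from_quat([0.03291,0.96255,-0.00241,0.26909]).as_matrix()
print(R.T@(np.array([.6035,.32,.25])-np.array([1.0546,-.0733,.2956])))
E
```

```text
[ 1.0522601  -0.07327674  0.29575012] [[-0.853  0.065  0.518]
 [ 0.063  0.998 -0.023]
 [-0.519  0.013 -0.855]]
(0.6035, 0.32, 0.25) [-1.79  0.39  1.34  1.77 -0.11  0.81  1.  ] [0.616 0.309 0.251] [ 0.5184 -0.0225 -0.8549]
(0.6035, 0.32, 0.06) [-1.57  0.59  1.03  1.95 -0.29  0.45  1.  ] [0.603 0.32  0.06 ] [ 0.5184 -0.0225 -0.8549]
(0.6035, 0.32, 0.25) [-1.83  0.37  1.34  1.78 -0.06  0.82  0.94] [0.603 0.32  0.25 ] [ 0.5184 -0.0225 -0.8549]
(0.6, 0.0, 0.2) [-1.52 -0.5   1.17  2.11  0.87  0.85  0.76] [ 0.6 -0.   0.2] [ 0.5184 -0.0225 -0.8549]
(0.6, 0.0, 0.063) [-1.54 -0.11  1.29  2.22  0.46  0.45  1.  ] [0.583 0.069 0.117] [ 0.5165  0.0331 -0.8557]
(0.65, 0.0, 0.063) [-1.19  0.17  1.1   2.18 -0.35  0.37  1.76] [0.607 0.042 0.094] [ 0.5042  0.0415 -0.8626]
(0.5, 0.12, 0.1) [-1.32 -0.13  0.98  2.31  0.49  0.47  0.9 ] [0.531 0.093 0.091] [ 0.4701  0.0448 -0.8815]
(0.64, 0.11, 0.08) [-1.08  0.29  0.89  2.07 -0.35  0.42  1.62] [0.633 0.109 0.082] [ 0.4698  0.0435 -0.8817]
(0.64, -0.1, 0.08) [-0.47  0.28  0.69  2.04 -0.66  0.49  2.29] [ 0.64 -0.1   0.08] [ 0.4698  0.0435 -0.8817]
(0.48, -0.1, 0.08) [-0.54 -0.19  0.73  2.39 -0.04  0.42  1.85] [ 0.48 -0.1   0.08] [ 0.4698  0.0435 -0.8817]
[ 0.43283169  0.36268289 -0.20340431]
```

```bash
cat > s4.py <<'E'
from s2 import *
k=dict(w=1,lam=.01)
q=np.array([-0.05659863,1.04533565,1.33848008,0.16175038,-1.26737127,2.05786942,1.62892625])
print(call(q,None,[[.2,0,0,0]]*6,**k).round(3),'real',[-0.832,.521,1.327,1.269,-.521,1.727,1.894])
q0=np.array([-0.046,1.198,1.274,.164,-1.258,1.347,1.619]); 
for path in [[(.75,-.07,.3)],[(.75,-.3,.3)],[(.75,-.3,.3),(.6,-.3,.3)],[(.6,-.4,.3)],[(.5,-.3,.3)],[(.5,-.3,.3),(.5,.1,.3)],[(.6,-.5,.3),(.5,0,.3)],[(.45,-.6,.3),(.4,-.1,.4)],[(.8,-.4,.3),(.5,-.4,.3)],[(.8,-.5,.2),(.4,-.4,.4)],[(.6,0,.5)]]:
    q=q0
    for p in path+[(.6035,.32,.25),(.6035,.32,.06),(.6035,.32,.25),(.6,.0,.2),(.6,.0,.063)]:
        q=goto(q,p,k); T=F(q); print(p,q.round(2),np.linalg.norm(T[:3,3]-p).round(3),tilt(T))
    print()
E
python3 s4.py
```

```text
[-0.83   0.533  1.34   1.261 -0.535  1.733  1.899] real [-0.832, 0.521, 1.327, 1.269, -0.521, 1.727, 1.894]
(0.75, -0.07, 0.3) [-0.95  0.49  1.34  1.59 -0.72  0.94  2.02] 0.006 [ 0.519  -0.0238 -0.8544]
(0.6035, 0.32, 0.25) [-1.81  0.34  1.29  1.78 -0.    0.82  0.89] 0.0 [ 0.519  -0.0238 -0.8544]
(0.6035, 0.32, 0.06) [-1.55  0.56  0.99  1.95 -0.2   0.45  0.93] 0.0 [ 0.519  -0.0238 -0.8544]
(0.6035, 0.32, 0.25) [-1.81  0.34  1.3   1.78 -0.01  0.82  0.89] 0.0 [ 0.519  -0.0238 -0.8544]
(0.6, 0.0, 0.2) [-1.52 -0.5   1.17  2.11  0.87  0.85  0.76] 0.0 [ 0.519  -0.0238 -0.8544]
(0.6, 0.0, 0.063) [-1.54 -0.11  1.29  2.22  0.45  0.44  1.  ] 0.089 [ 0.5172  0.0317 -0.8553]

(0.75, -0.3, 0.3) [-0.42  0.7   1.34  1.42 -1.1   1.19  2.47] 0.0 [ 0.5184 -0.0226 -0.8548]
(0.6035, 0.32, 0.25) [-1.67  0.23  1.07  1.77  0.19  0.84  0.75] 0.0 [ 0.5184 -0.0226 -0.8548]
(0.6035, 0.32, 0.06) [-1.47  0.51  0.88  1.95 -0.02  0.45  0.78] 0.0 [ 0.5184 -0.0226 -0.8548]
(0.6035, 0.32, 0.25) [-1.69  0.24  1.09  1.77  0.17  0.83  0.76] 0.0 [ 0.5184 -0.0226 -0.8548]
(0.6, 0.0, 0.2) [-1.49 -0.46  1.16  2.11  0.83  0.
[... 5023 characters left out ...]
 0.12  0.6   1.3 ] 0.0 [ 0.5184 -0.0226 -0.8548]
(0.6, 0.0, 0.063) [ 0.15  0.16 -0.29  2.18  0.46  0.3   0.98] 0.0 [ 0.5184 -0.0226 -0.8548]

(0.6, 0, 0.5) [-1.36 -0.24  1.05  1.5   0.37  1.27  1.21] 0.048 [ 0.4882 -0.0155 -0.8726]
(0.6035, 0.32, 0.25) [-1.47  0.2   0.84  1.74  0.23  0.88  0.74] 0.0 [ 0.4882 -0.0155 -0.8726]
(0.6035, 0.32, 0.06) [-1.35  0.46  0.74  1.92  0.08  0.49  0.73] 0.0 [ 0.4882 -0.0155 -0.8726]
(0.6035, 0.32, 0.25) [-1.48  0.2   0.86  1.74  0.22  0.88  0.74] 0.0 [ 0.4882 -0.0155 -0.8726]
(0.6, 0.0, 0.2) [-1.31 -0.25  1.1   2.07  0.5   0.73  1.04] 0.0 [ 0.4882 -0.0155 -0.8726]
(0.6, 0.0, 0.063) [-1.22  0.14  1.17  2.19 -0.24  0.41  1.64] 0.035 [ 0.4814  0.0066 -0.8765]
```

```bash
cat > d.py <<'E'
import sys,numpy as np
from bench import read_state
from scipy.spatial.transform import Rotation as Ro
s=read_state(); R=Ro.from_quat(s['eef_rot']).as_matrix()
for a in sys.argv[1:]:
    p=np.array([float(v) for v in a.split(',')]); print(a,(R.T@(p-s['ee_pos'])).round(4))
E
python3 d.py .8,-.4,.3 .5,-.4,.3 .6035,.32,.25
```

```text
.8,-.4,.3 [ 0.1946 -0.3424 -0.1283]
.5,-.4,.3 [ 0.4505 -0.3618 -0.2836]
.6035,.32,.25 [ 0.4328  0.3627 -0.2034]
```

Emit:
move_arm:
  series:
    - [0.195,-0.342,-0.128,0]
    - [0.195,-0.342,-0.128,0]
    - [0.195,-0.342,-0.128,0]
    - [0.195,-0.342,-0.128,0]
    - [0.195,-0.342,-0.128,0]
    - [0.195,-0.342,-0.128,0]
    - [0.195,-0.342,-0.128,0]
    - [0.195,-0.342,-0.128,0]
    - [0.195,-0.342,-0.128,0]
    - [0.45,-0.362,-0.284,0]
    - [0.45,-0.362,-0.284,0]
    - [0.45,-0.362,-0.284,0]
    - [0.45,-0.362,-0.284,0]
    - [0.45,-0.362,-0.284,0]
    - [0.45,-0.362,-0.284,0]
    - [0.45,-0.362,-0.284,0]

```text
time: 7.75
ee_pos: [0.4936, -0.403, 0.2999]
eef_rot: [0.037, 0.962, -0.0, 0.27]
ft_force: [-0.7, -0.6, 0.0]
width: 0.0871
```

```bash
python3 st.py;python3 d.py .6035,.32,.25 .6035,.32,.059
```

```text
7.75 [-0.297  0.025  1.153  1.78  -0.489  1.011  2.538] [ 0.4936 -0.403   0.2999] [ 3.6580e-02  9.6218e-01 -3.0000e-04  2.6994e-01] z [ 0.5194 -0.0203 -0.8543] x [-0.852  0.07  -0.519] [-0.7 -0.6  0. ] 0.0870886436828287
.6035,.32,.25 [-0.0169  0.7279  0.085 ]
.6035,.32,.059 [0.0823 0.7242 0.2482]
```

Emit:
move_arm:
  series:
    - [-0.017,0.728,0.085,0]
    - [-0.017,0.728,0.085,0]
    - [-0.017,0.728,0.085,0]
    - [-0.017,0.728,0.085,0]
    - [-0.017,0.728,0.085,0]
    - [-0.017,0.728,0.085,0]
    - [-0.017,0.728,0.085,0]
    - [-0.017,0.728,0.085,0]
    - [-0.017,0.728,0.085,0]
    - [-0.017,0.728,0.085,0]
    - [-0.017,0.728,0.085,0]
    - [-0.017,0.728,0.085,0]
    - [-0.017,0.728,0.085,0]
    - [-0.017,0.728,0.085,0]
    - [-0.017,0.728,0.085,0]
    - [-0.017,0.728,0.085,0]
    - [-0.017,0.728,0.085,0]
    - [-0.017,0.728,0.085,0]

```text
time: 9.55
ee_pos: [0.6053, 0.3216, 0.2456]
eef_rot: [0.033, 0.963, -0.002, 0.268]
ft_force: [0.7, -0.8, -0.0]
width: 0.0867
```

```bash
python3 st.py;python3 d.py .6035,.32,.25 .6035,.32,.13 .6035,.32,.059
cat > cap.py <<'E'
import sys,cv2,numpy as np
from bench import imaging
n,tag=sys.argv[1:3]
c=imaging.get_calibration(n); p,d=imaging.camera(n)
cv2.imwrite(f"pics/{tag}.png",p[:,:,::-1]); np.savez(f"{tag}.npz",p=p,d=d,K=c["camera_matrix"],k1=c["k1"],R=c["R"],t=c["t"])
E
python3 cap.py wrist w1
```

```text
9.55 [-0.594  0.165 -0.168  1.726  0.518  0.922  0.499] [0.6053 0.3216 0.2456] [ 0.03339  0.96297 -0.00237  0.26753] z [ 0.5151 -0.0224 -0.8568] x [-0.855  0.063 -0.515] [ 0.7 -0.8 -0. ] 0.08670821334409277
.6035,.32,.25 [-0.0008 -0.0016 -0.0046]
.6035,.32,.13 [ 0.0611 -0.0032  0.0982]
.6035,.32,.059 [ 0.0977 -0.0042  0.159 ]
```

View pics/w1.png

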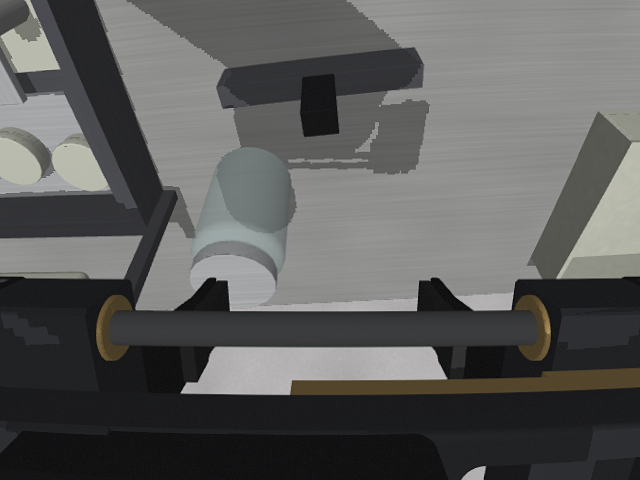

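Wrist view: the grip at (320,105) is centred between the fingers at columns 228 and 418. Jar_b is ahead at (240,230), clear of the descent.

Run:
```python
from h import *
p,W,z=C('w1.npz')
x,y,Z=W[...,0],W[...,1],W[...,2]
m=(Z>.09)&(Z<.115)&(x<.64)&(p.mean(2)<60)&(y>.25)&(y<.4)
print(m.sum(),x[m].mean(),y[m].mean(),np.median(Z[m]),[np.percentile(a[m],[2,98]).round(4) for a in (x,y)])
m=(Z>.03)&(Z<.048)&(x<.64)&(p.mean(2)<80)&(y>.2)&(y<.45)
r=cv2.minAreaRect((np.stack([x[m],y[m]],-1)*1000).astype(np.float32));print(r)
```

```text
1185 0.5908424326142565 0.32092259598364814 0.10184194301840399 [array([0.583 , 0.6025]), array([0.3087, 0.3331])]
((593.289306640625, 320.7011413574219), (21.40941619873047, 168.9198455810547), 2.4585793018341064)
```

Emit:
move_arm:
  series:
    - [0.023,-0.001,0.035,0]
    - [0.045,-0.002,0.073,0]
    - [0.061,-0.003,0.098,0]
    - [0.075,-0.0035,0.12,0]
    - [0.09,-0.004,0.145,0]
    - [0.098,-0.004,0.159,0]
    - [0.098,-0.004,0.159,0]
    - [0.098,-0.004,0.159,0]

```text
time: 10.4
ee_pos: [0.6036, 0.321, 0.0595]
eef_rot: [0.033, 0.963, -0.002, 0.268]
ft_force: [-0.1, -0.1, 0.3]
width: 0.0874
```

```bash
python3 st.py
```

```text
10.4 [-0.656  0.366 -0.104  1.906  0.771  0.612  0.169] [0.6036 0.321  0.0595] [ 0.03343  0.96294 -0.00208  0.26764] z [ 0.5153 -0.0219 -0.8567] x [-0.855  0.063 -0.516] [-0.1 -0.1  0.3] 0.08735741993610147
```

Close on the grip with a firm grip.

Emit:
move_arm:
  series:
    - [0,0,0,0]
    - [0,0,0,0]
    - [0,0,0,0]
    - [0,0,0,0]
    - [0,0,0,0]
    - [0,0,0,0]
  claw: -1
  newtons: 40

```text
time: 11.0
ee_pos: [0.6031, 0.3217, 0.0584]
eef_rot: [0.033, 0.963, -0.002, 0.267]
ft_force: [-0.1, -0.0, 0.7]
width: 0.0467
```

```bash
python3 st.py; python3 cap.py wrist w2
python3 - <<'E'
import numpy as np
o=np.array([.570,.0049,0]); a=-.0564
X=np.array([np.cos(a),np.sin(a),0]);Y=np.array([-np.sin(a),np.cos(a),0])
for s in [(32,0,200),(32,0,66),(80,0,66)]: print(s,(o+X*s[0]/1e3+Y*s[1]/1e3+[0,0,s[2]/1e3]).round(4))
E
```

```text
11.0 [-0.657  0.368 -0.105  1.906  0.772  0.611  0.168] [0.6031 0.3217 0.0584] [ 0.03292  0.96308 -0.00205  0.2672 ] z [ 0.5145 -0.0215 -0.8572] x [-0.855  0.062 -0.515] [-0.1 -0.   0.7] 0.04669240475642244
(32, 0, 200) [0.6019 0.0031 0.2   ]
(32, 0, 66) [0.6019 0.0031 0.066 ]
(80, 0, 66) [6.499e-01 4.000e-04 6.600e-02]
```

View pics/w2.png

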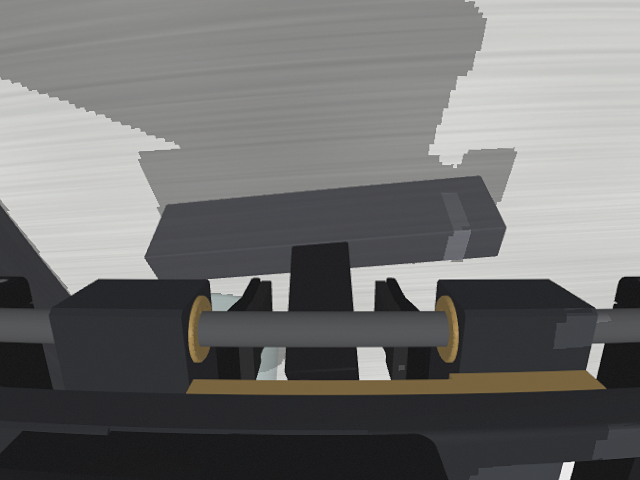

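Fingers at columns 265 and 380 are still closing on the grip at (320,310); it is centred. Keep closing.

Emit:
move_arm:
  series:
    - [0,0,0,0]
    - [0,0,0,0]
    - [0,0,0,0]
    - [0,0,0,0]
    - [0,0,0,0]
    - [0,0,0,0]

```text
time: 11.65
ee_pos: [0.6031, 0.3216, 0.0583]
eef_rot: [0.033, 0.963, -0.002, 0.267]
ft_force: [0.2, -0.2, -0.6]
width: 0.0263
```

```bash
python3 st.py; python3 d.py .603,.3217,.21 .592,.0031,.2
```

```text
11.65 [-0.657  0.368 -0.105  1.906  0.772  0.611  0.168] [0.6031 0.3216 0.0583] [ 0.03292  0.96308 -0.00208  0.26718] z [ 0.5145 -0.0216 -0.8572] x [-0.855  0.062 -0.515] [ 0.2 -0.2 -0.6] 0.026287320794265722
.603,.3217,.21 [-0.078   0.0021 -0.13  ]
.592,.0031,.2 [-0.0833 -0.3166 -0.1202]
```

Emit:
move_arm:
  series:
    - [-0.026,0,-0.043,0]
    - [-0.052,0.001,-0.086,0]
    - [-0.078,0.002,-0.13,0]
    - [-0.078,0.002,-0.13,0]
    - [-0.078,-0.05,-0.13,0]
    - [-0.08,-0.1,-0.128,0]
    - [-0.08,-0.15,-0.126,0]
    - [-0.08,-0.2,-0.124,0]
    - [-0.083,-0.25,-0.122,0]
    - [-0.083,-0.28,-0.12,0]
    - [-0.083,-0.3,-0.12,0]
    - [-0.083,-0.316,-0.12,0]
    - [-0.083,-0.316,-0.12,0]
    - [-0.083,-0.316,-0.12,0]

```text
time: 13.05
ee_pos: [0.5913, 0.004, 0.1987]
eef_rot: [0.033, 0.963, -0.002, 0.266]
ft_force: [-0.5, -0.3, -3.3]
width: 0.0261
```

```bash
python3 st.py; python3 d.py .602,.0031,.14 .602,.0031,.066;  python3 cap.py top t2;python3 cap.py scene s2
```

```text
13.05 [-0.254 -0.089  0.109  2.089  0.181  0.616  1.24 ] [0.5913 0.004  0.1987] [ 0.03306  0.96328 -0.00218  0.26644] z [ 0.5132 -0.0218 -0.858 ] x [-0.856  0.063 -0.513] [-0.5 -0.3 -3.3] 0.026085621055588277
.602,.0031,.14 [ 0.0209 -0.001   0.0558]
.602,.0031,.066 [ 0.0589 -0.002   0.1193]
```

View pics/t2.png

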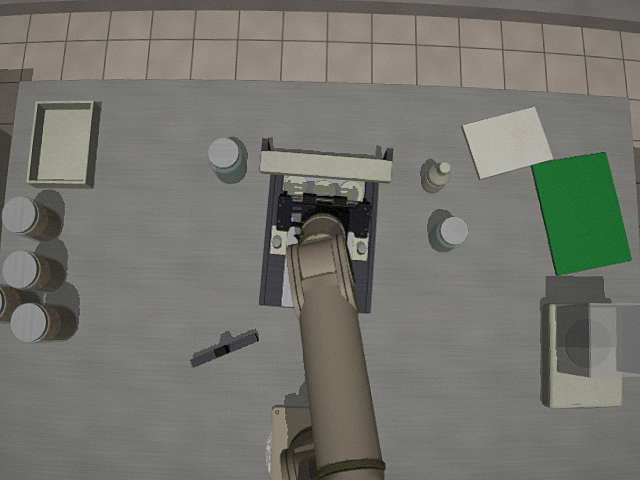

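View pics/s2.png

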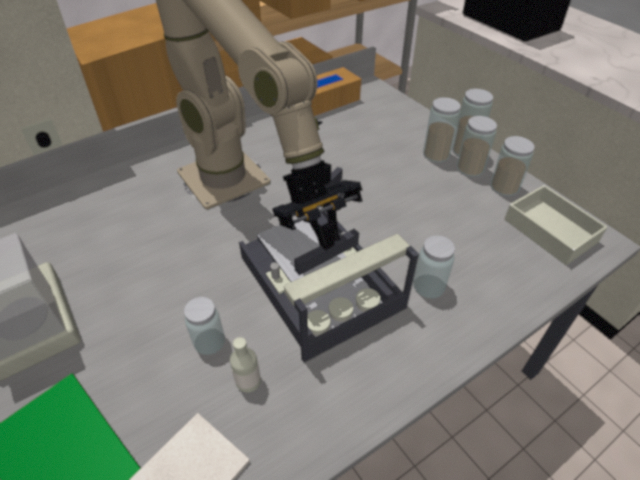

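Scene view: the straightedge is hanging from the gripper at (325,255), above the near end of the well. Check how the bar sits with the wrist camera.

```bash
python3 cap.py wrist w3
python3 - <<'E'
from h import *
p,W,z=C('w3.npz')
o=np.array([.570,.0049,0]); a=-.0564
Rs=np.array([[np.cos(a),-np.sin(a),0],[np.sin(a),np.cos(a),0],[0,0,1]])
Q=(W-o)@Rs
m=(Q[...,0]>-.02)&(Q[...,0]<.05)&(np.abs(Q[...,1])<.1)&(Q[...,2]>.12)&(Q[...,2]<.3)&(p.mean(2)<110)
Z=Q[...,2]
print(m.sum(),np.histogram(Z[m],20))
mm=m&(Z>.165)&(Z<.19)
print(cv2.minAreaRect((Q[mm][:,:2]*1000).astype(np.float32)))
A=np.c_[Q[mm][:,:2],np.ones(mm.sum())]; print(np.linalg.lstsq(A,Q[mm][:,2],rcond=None)[0])
E
```

```text
36564 (array([ 2196,  2897,  3134,  3396,  3702, 10379,   676,   869,  1099,
        1252,  1305,   273,    49,  1621,  2156,   255,   121,     0,
         169,  1015]), array([0.14060279, 0.14775449, 0.15490618, 0.16205788, 0.16920957,
       0.17636127, 0.18351296, 0.19066466, 0.19781635, 0.20496805,
       0.21211974, 0.21927144, 0.22642313, 0.23357483, 0.24072652,
       0.24787822, 0.25502991, 0.2621816 , 0.2693333 , 0.27648499,
       0.28363669]))
((10.900968551635742, 0.3964691162109375), (22.38624382019043, 170.03329467773438), 3.7697253227233887)
[0.41748504 0.02860056 0.17481723]
```

View pics/w3.png

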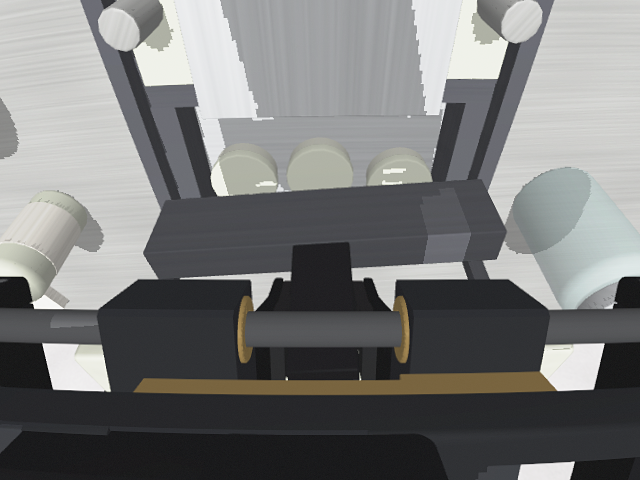

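```bash
cat > bar.py <<'E'
from h import *
import sys
p,W,z=C(sys.argv[1]); zt=float(sys.argv[2])
o=np.array([.570,.0049,0]); a=-.0564
Rs=np.array([[np.cos(a),-np.sin(a),0],[np.sin(a),np.cos(a),0],[0,0,1]])
Q=(W-o)@Rs
# normals
dx=np.gradient(cv2.GaussianBlur(np.nan_to_num(Q),(5,5),0),axis=1);dy=np.gradient(cv2.GaussianBlur(np.nan_to_num(Q),(5,5),0),axis=0)
n=np.cross(dx,dy); n/=np.linalg.norm(n,axis=-1,keepdims=True)+1e-12
m=(np.abs(Q[...,1])<.1)&(np.abs(Q[...,2]-zt)<.015)&(p.mean(2)<130)&(np.abs(n[...,2])>.9)&(Q[...,0]<float(sys.argv[3]))&(Q[...,0]>-.05)
m=cv2.morphologyEx(m.astype(np.uint8),cv2.MORPH_OPEN,np.ones((3,3)))>0
print(m.sum(), cv2.minAreaRect((Q[m][:,:2]*1000).astype(np.float32)))
A=np.c_[Q[m][:,:2],np.ones(m.sum())]; print(np.linalg.lstsq(A,Q[m][:,2],rcond=None)[0], np.median(Q[m][:,2]))
for lo in np.arange(-.085,.085,.02):
    k=m&(Q[...,1]>lo)&(Q[...,1]<lo+.02)
    if k.sum()>20: print(round(lo+.01,3),np.percentile(Q[k][:,0]*1e3,[3,97]).round(1),(np.median(Q[k][:,2])*1e3).round(1))
E
python3 bar.py w3.npz .18 .05
python3 - <<'E'
import numpy as np
from scipy.spatial.transform import Rotation as Ro
R=Ro.from_quat([ 0.03306,  0.96328, -0.00218,  0.26644]).as_matrix(); print(R.round(3))
E
```

```text
5617 ((10.446451187133789, 0.09180450439453125), (18.57734489440918, 166.67056274414062), 4.072199821472168)
[-0.01594151  0.00043448  0.18101998] 0.18085755158169806
-0.075 [ 7.9 23.5] 180.7
-0.055 [ 6.4 22.3] 180.8
-0.035 [ 5.3 20.8] 180.8
-0.015 [ 3.8 19.8] 180.7
0.005 [ 2.5 10.2] 180.9
0.025 [ 1.1 16.6] 180.9
0.045 [-0.1 15.3] 180.9
0.065 [-1.7 13.4] 181.0
0.085 [-2.7 13.1] 181.0
[[-0.856  0.065  0.513]
 [ 0.063  0.998 -0.022]
 [-0.513  0.013 -0.858]]
```

```bash
python3 d.py .601,.0032,.14 .601,.0032,.068
```

```text
.601,.0032,.14 [ 0.0224 -0.002   0.0556]
.601,.0032,.068 [ 0.0595 -0.003   0.1173]
```

Emit:
move_arm:
  series:
    - [0,0,0,0.04]
    - [-0.003,-0.001,0.02,0.083]
    - [0.01,-0.0015,0.038,0.083]
    - [0.022,-0.002,0.056,0.083]
    - [0.032,-0.002,0.072,0.083]
    - [0.042,-0.0025,0.088,0.083]
    - [0.05,-0.003,0.101,0.083]
    - [0.056,-0.003,0.111,0.083]
    - [0.0595,-0.003,0.117,0.083]
    - [0.0595,-0.003,0.117,0.083]

```text
time: 14.2
ee_pos: [0.6006, 0.0023, 0.0678]
eef_rot: [0.072, 0.961, 0.009, 0.266]
ft_force: [0.0, 0.3, -3.0]
width: 0.0263
```

```bash
python3 st.py; python3 cap.py wrist w4; python3 bar.py w4.npz .048 .05
```

```text
14.2 [-0.252  0.127  0.125  2.194  0.252  0.297  1.066] [0.6006 0.0023 0.0678] [0.07249 0.9611  0.00888 0.26638] z [ 0.5133 -0.0215 -0.8579] x [-0.848  0.144 -0.511] [ 0.   0.3 -3. ] 0.02632043959572321
4018 ((9.134126663208008, 0.2792510986328125), (42.717464447021484, 200.06761169433594), 1.0996599197387695)
[0.12860319 0.03759653 0.04678349] 0.050838082061859934
-0.075 [21.1 28.1] 46.5
-0.055 [19.8 28.3] 47.3
-0.035 [19. 28.] 48.1
-0.015 [18.4 27.9] 48.7
0.025 [16.  27.8] 50.7
0.045 [15.1 28. ] 51.5
0.065 [14.  28.1] 52.4
0.085 [13.3 27.2] 53.0
```

View pics/w4.png

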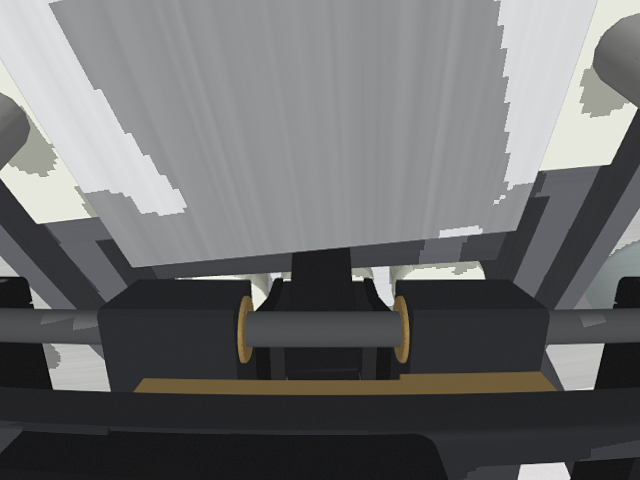

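Run:
```python
import numpy as np
from scipy.spatial.transform import Rotation as Ro
from bench import read_state
R=Ro.from_quat(read_state()['eef_rot']).as_matrix(); X=np.array([np.cos(.0564),-np.sin(.0564),0]); Y=np.array([np.sin(.0564),np.cos(.0564),0])
print((R.T@X).round(4),(R.T@Y).round(4),(R.T@[0,0,1]).round(4))
for d in (.01,.02,.028,.036,.042,.046,.049,.052,.054): print((R.T@X*d).round(4))
```

```text
[-0.8537  0.0788  0.5148] [0.0964 0.9953 0.0076] [-0.5117  0.0561 -0.8573]
[-0.0085  0.0008  0.0051]
[-0.0171  0.0016  0.0103]
[-0.0239  0.0022  0.0144]
[-0.0307  0.0028  0.0185]
[-0.0359  0.0033  0.0216]
[-0.0393  0.0036  0.0237]
[-0.0418  0.0039  0.0252]
[-0.0444  0.0041  0.0268]
[-0.0461  0.0043  0.0278]
```

Emit:
move_arm:
  series:
    - [-0.0085,0.0008,0.0051,0]
    - [-0.013,0.0012,0.0077,0]
    - [-0.0171,0.0016,0.0103,0]
    - [-0.0205,0.0019,0.0124,0]
    - [-0.0239,0.0022,0.0144,0]
    - [-0.0273,0.0025,0.0165,0]
    - [-0.0307,0.0028,0.0185,0]
    - [-0.0335,0.003,0.02,0]
    - [-0.0359,0.0033,0.0216,0]
    - [-0.0376,0.0035,0.0227,0]
    - [-0.0393,0.0036,0.0237,0]
    - [-0.0406,0.0038,0.0245,0]
    - [-0.0418,0.0039,0.0252,0]
    - [-0.0425,0.004,0.0257,0]

```text
time: 15.65
ee_pos: [0.6503, -0.0009, 0.0683]
eef_rot: [0.073, 0.961, 0.009, 0.266]
ft_force: [-8.1, 0.1, -0.4]
width: 0.0264
```

```bash
python3 st.py
```

```text
15.65 [-0.206  0.225  0.102  2.075  0.184  0.314  1.147] [ 0.6503 -0.0009  0.0683] [0.07275 0.96105 0.00883 0.26647] z [ 0.5135 -0.0218 -0.8578] x [-0.847  0.145 -0.511] [-8.1  0.1 -0.4] 0.026353507969619876
```

Emit:
move_arm:
  series:
    - [-0.0013,0.0001,0.0008,0]
    - [-0.0026,0.0002,0.0015,0]
    - [-0.0026,0.0002,0.0015,0]
    - [-0.0026,0.0002,0.0015,0]

```text
time: 16.05
ee_pos: [0.6524, -0.0011, 0.0677]
eef_rot: [0.073, 0.961, 0.009, 0.266]
ft_force: [-9.3, 0.1, 0.8]
width: 0.0262
```

```bash
python3 st.py; python3 cap.py scene s5
python3 - <<'E'
import cv2
p=cv2.imread('pics/s5.png'); cv2.imwrite('pics/s5z.png',cv2.resize(p[200:370,220:440],None,fx=3.5,fy=3.5,interpolation=cv2.INTER_CUBIC))
E
```

```text
16.05 [-0.203  0.231  0.101  2.068  0.181  0.316  1.152] [ 0.6524 -0.0011  0.0677] [0.07264 0.96131 0.00862 0.26559] z [ 0.5119 -0.022  -0.8588] x [-0.848  0.144 -0.509] [-9.3  0.1  0.8] 0.026213103003681636
```

View pics/s5z.png

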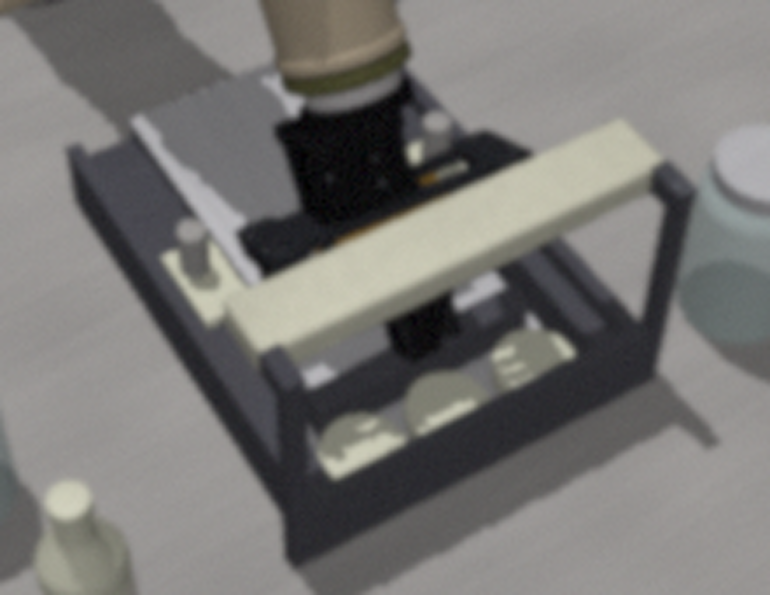

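```bash
cat > dish.py <<'E'
from h import *
import sys
from scipy.optimize import least_squares
p,W,z=C(sys.argv[1])
o=np.array([.570,.0049,0]); a=-.0564
Rs=np.array([[np.cos(a),-np.sin(a),0],[np.sin(a),np.cos(a),0],[0,0,1]])
Q=(W-o)@Rs
m=(np.abs(Q[...,2]-.026)<.006)&(np.abs(Q[...,1])<.104)&(Q[...,0]>.03)&(Q[...,0]<.14)&(p.mean(2)>float(sys.argv[2]))
n,l,s,c=cv2.connectedComponentsWithStats(cv2.morphologyEx(m.astype(np.uint8),cv2.MORPH_OPEN,np.ones((2,2))))
P=Q[m]; print(m.sum(),np.median(P[:,2]))
for yc in (.07,.0,-.07):
    k=np.abs(P[:,1]-yc)<.034; p2=P[k]
    print(yc,k.sum(),'x',np.percentile(p2[:,0]*1e3,[1,99]).round(1),'y',np.percentile(p2[:,1]*1e3,[1,99]).round(1))
    # profile: min/max x per y
    for y in np.arange(yc-.03,yc+.031,.01):
        kk=np.abs(p2[:,1]-y)<.003
        if kk.sum()>3: print('   ',round(y,3),(p2[kk,0].min()*1e3).round(1),(p2[kk,0].max()*1e3).round(1),kk.sum())
E
python3 dish.py s5.npz 110
```

```text
784 0.02689380179269695
0.07 247 x [ 83.5 118.3] y [ 45.8 101.9]
    0.05 93.2 117.1 20
    0.06 85.1 119.0 27
    0.07 83.5 116.7 29
    0.08 84.1 117.5 30
    0.09 78.7 116.7 26
    0.1 95.4 116.9 16
0.0 262 x [ 83.1 119.5] y [-26.9  29.5]
    -0.02 93.8 119.3 23
    -0.01 86.0 118.8 31
    0.0 81.8 119.5 32
    0.01 83.7 119.6 31
    0.02 89.2 118.0 24
    0.03 94.3 114.9 13
-0.07 275 x [ 84.1 119.3] y [-93.  -38.2]
    -0.09 91.9 119.4 29
    -0.08 87.4 117.6 30
    -0.07 82.8 119.2 34
    -0.06 86.4 118.7 28
    -0.05 87.9 118.3 27
    -0.04 91.5 117.8 20
```

```bash
python3 d.py .607,.0015,.069 .6,.0019,.21 .603,.3216,.20
```

```text
.607,.0015,.069 [ 0.0382 -0.0035 -0.0244]
.6,.0019,.21 [-0.0276  0.0037 -0.1491]
.603,.3216,.20 [ 0.021   0.3198 -0.146 ]
```

Emit:
move_arm:
  series:
    - [0.01,-0.001,-0.0065,0]
    - [0.024,-0.002,-0.0155,0]
    - [0.0382,-0.0035,-0.0244,0]
    - [0.0382,-0.0035,-0.0244,0]
    - [0.022,-0.002,-0.06,0]
    - [-0.003,0,-0.1,0]
    - [-0.0276,0.0037,-0.149,0]
    - [-0.0276,0.0037,-0.149,-0.04]
    - [-0.02,0.05,-0.149,-0.083]
    - [-0.014,0.1,-0.149,-0.083]
    - [-0.006,0.15,-0.149,-0.083]
    - [0.002,0.2,-0.148,-0.083]
    - [0.01,0.25,-0.147,-0.083]
    - [0.021,0.3,-0.146,-0.083]
    - [0.021,0.32,-0.146,-0.083]
    - [0.021,0.32,-0.146,-0.083]
    - [0.021,0.32,-0.146,-0.083]

```text
time: 17.8
ee_pos: [0.6042, 0.3221, 0.2009]
eef_rot: [0.033, 0.963, -0.002, 0.267]
ft_force: [-0.1, -0.8, -3.3]
width: 0.0262
```

```bash
python3 st.py; python3 d.py .603,.3216,.12 .603,.3216,.0595; python3 cap.py top t6
```

```text
17.8 [-0.559  0.202 -0.21   1.781  0.573  0.849  0.429] [0.6042 0.3221 0.2009] [ 0.03265  0.96311 -0.00185  0.26713] z [ 0.5144 -0.021  -0.8573] x [-0.855  0.062 -0.515] [-0.1 -0.8 -3.3] 0.026174151773528297
.603,.3216,.12 [ 0.0426 -0.0017  0.0687]
.603,.3216,.0595 [ 0.0738 -0.0025  0.1206]
```

View pics/t6.png

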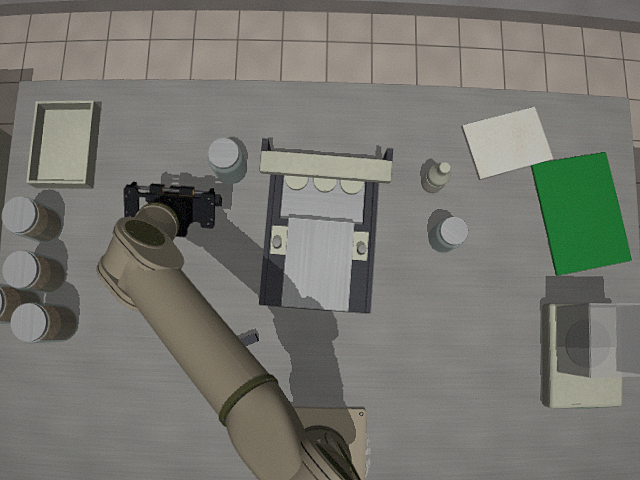

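Top view: dishes at (296,183), (325,184) and (352,186) form a row under the lamp. The straightedge is back over its spot, so I check the row and lower it.

Emit:
move_arm:
  series:
    - [0.025,-0.001,0.04,0]
    - [0.043,-0.0017,0.069,0]
    - [0.055,-0.002,0.09,0]
    - [0.065,-0.002,0.106,0]
    - [0.07,-0.0025,0.114,0]
    - [0.0735,-0.0025,0.12,0]
    - [0.0745,-0.0025,0.1215,0]

```text
time: 18.55
ee_pos: [0.6032, 0.3207, 0.0588]
eef_rot: [0.033, 0.963, -0.002, 0.267]
ft_force: [-0.9, -1.0, -1.4]
width: 0.0259
```

```bash
python3 st.py; python3 dish.py t6.npz 120
```

```text
18.55 [-0.618  0.369 -0.148  1.905  0.793  0.621  0.154] [0.6032 0.3207 0.0588] [ 0.03329  0.96301 -0.00217  0.2674 ] z [ 0.5149 -0.022  -0.857 ] x [-0.855  0.063 -0.515] [-0.9 -1.  -1.4] 0.025854236455451537
691 0.026162173515501132
0.07 226 x [ 81.3 112.7] y [43.6 99.4]
    0.05 88.4 111.7 17
    0.06 81.2 111.6 26
    0.07 81.8 112.8 30
    0.08 81.2 111.6 30
    0.09 86.1 112.5 22
    0.1 100.6 112.9 7
0.0 233 x [ 81.8 112.7] y [-29.1  26.1]
    -0.03 96.2 112.8 9
    -0.02 88.2 113.3 25
    -0.01 82.5 111.3 29
    0.0 81.0 112.3 29
    0.01 81.5 112.4 28
    0.02 88.8 112.5 21
-0.07 232 x [ 82.1 113.9] y [-97.4 -41.9]
    -0.09 89.4 114.4 25
    -0.08 83.1 112.8 27
    -0.07 81.5 112.0 27
    -0.06 81.3 112.5 29
    -0.05 86.0 113.5 22
    -0.04 101.4 111.9 6
```

Emit:
move_arm:
  series:
    - [0.0005,0,0.001,0]
    - [0.0005,0,0.001,0]
    - [0.0005,0,0.001,0]
    - [0.0005,0,0.001,0]
    - [0.0005,0,0.001,0]
    - [0.0005,0,0.001,0]
    - [0.0005,0,0.001,0]
  claw: 0.5

```text
time: 19.25
ee_pos: [0.6029, 0.3213, 0.0575]
eef_rot: [0.033, 0.963, -0.002, 0.267]
ft_force: [0.1, -0.0, -0.4]
width: 0.064
```

```bash
python3 st.py; python3 cap.py wrist w7;python3 d.py .6032,.3207,.20
```

```text
19.25 [-0.619  0.371 -0.148  1.905  0.795  0.619  0.152] [0.6029 0.3213 0.0575] [ 0.03291  0.96307 -0.00207  0.26722] z [ 0.5146 -0.0216 -0.8572] x [-0.855  0.062 -0.515] [ 0.1 -0.  -0.4] 0.06398777578553905
.6032,.3207,.20 [-0.0737  0.0014 -0.122 ]
```

View pics/w7.png

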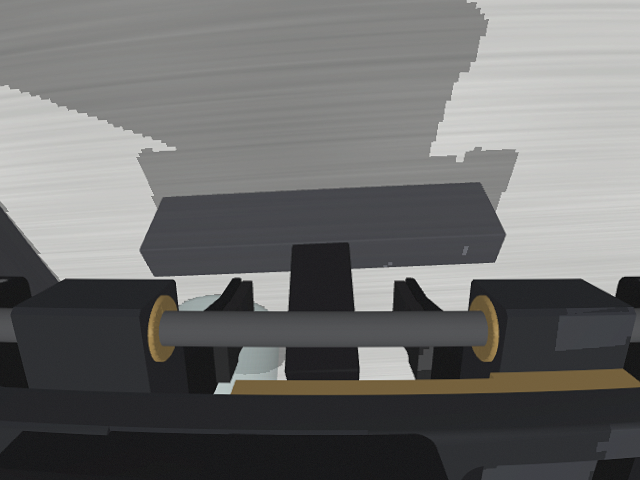

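```bash
cat > s5.py <<'E'
from s2 import *
k=dict(w=1,lam=.01)
def st2w(x,y,z):
    a=-.0564; return np.array([.570+x*np.cos(a)-y*np.sin(a),.0049+x*np.sin(a)+y*np.cos(a),z])
if __name__=='__main__':
    q=np.array([-0.619,0.371,-0.148,1.905,0.795,0.619,0.152])
    for s in [(.03,.31,.2),(-.05,.2,.2),(-.1,.1,.15),(-.092,.1,.08),(-.07,.1,.08),(-.09,.1,.08),(-.09,-.1,.08),(-.05,-.1,.08),(-.07,-.1,.08),(-.07,.1,.08),(.07,.1,.08),(.07,-.1,.08)]:
        p=st2w(*s); q=goto(q,p,k); T=F(q); print(s,p.round(3),q.round(2),np.linalg.norm(T[:3,3]-p).round(4),tilt(T))
E
python3 s5.py
```

```text
(0.03, 0.31, 0.2) [0.617 0.313 0.2  ] [-0.53  0.22 -0.21  1.77  0.57  0.84  0.46] 0.0 [ 0.515 -0.021 -0.857]
(-0.05, 0.2, 0.2) [0.531 0.207 0.2  ] [-0.45 -0.07 -0.2   2.07  0.47  0.77  0.57] 0.0 [ 0.515 -0.021 -0.857]
(-0.1, 0.1, 0.15) [0.476 0.11  0.15 ] [-0.39 -0.24 -0.12  2.33  0.43  0.62  0.7 ] 0.0 [ 0.515 -0.021 -0.857]
(-0.092, 0.1, 0.08) [0.484 0.11  0.08 ] [-0.34 -0.09 -0.16  2.38  0.62  0.45  0.49] 0.0 [ 0.515 -0.021 -0.857]
(-0.07, 0.1, 0.08) [0.506 0.109 0.08 ] [-0.33 -0.04 -0.14  2.34  0.62  0.44  0.52] 0.0 [ 0.515 -0.021 -0.857]
(-0.09, 0.1, 0.08) [0.486 0.11  0.08 ] [-0.34 -0.09 -0.16  2.38  0.62  0.45  0.49] 0.0 [ 0.515 -0.021 -0.857]
(-0.09, -0.1, 0.08) [ 0.475 -0.09   0.08 ] [-0.27 -0.19  0.37  2.42  0.09  0.33  1.54] 0.0258 [ 0.5413 -0.0247 -0.8405]
(-0.05, -0.1, 0.08) [ 0.514 -0.092  0.08 ] [-0.32 -0.1   0.43  2.39  0.    0.27  1.61] 0.0 [ 0.5413 -0.0247 -0.8405]
(-0.07, -0.1, 0.08) [ 0.494 -0.091  0.08 ] [-0.28 -0.15  0.39  2.42  0.06  0.27  1.57] 0.0116 [ 0.5529 -0.0263 -0.8328]
(-0.07, 0.1, 0.08) [0.506 0.109 0.08 ] [-0.19 -0.05 -0.29  2.36  0.75  0.41  0.37] 0.0 [ 0.5529 -0.0263 -0.8328]
(0.07, 0.1, 0.08) [0.646 0.101 0.08 ] [-0.12  0.23 -0.23  2.06  0.73  0.39  0.55] 0.0 [ 0.5529 -0.0263 -0.8328]
(0.07, -0.1, 0.08) [ 0.634 -0.099  0.08 ] [ 0.48  0.21 -0.4   2.09  0.19  0.27  1.44] 0.0 [ 0.5529 -0.0263 -0.8328]
```

Released: the fingers are clear on both sides of the grip at (320,310), and the bar stands upright. I lift away, then go over the right knob. It is at the near reach limit, so the first stroke will hold that knob lightly instead of pushing from behind.

```bash
python3 - <<'E'
from s5 import *
q=np.array([-0.619,0.371,-0.148,1.905,0.795,0.619,0.152])
for s in [(.015,.317,.2),(-.062,-.1,.16),(-.062,-.1,.076),(-.044,-.1,.076),(-.055,-.1,.08),(-.085,.02,.08),(-.092,.1,.08),(-.07,.1,.08)]:
        p=st2w(*s); q=goto(q,p,k); T=F(q); print(s,p.round(4),q.round(2),np.linalg.norm(T[:3,3]-p).round(4),tilt(T))
E
python3 d.py .6032,.3207,.20 .502,-.092,.17
```

```text
(0.015, 0.317, 0.2) [0.6028 0.3206 0.2   ] [-0.55  0.2  -0.22  1.78  0.58  0.85  0.43] 0.0 [ 0.515 -0.021 -0.857]
(-0.062, -0.1, 0.16) [ 0.5025 -0.0914  0.16  ] [-0.24 -0.26  0.32  2.31  0.11  0.55  1.52] 0.0 [ 0.515  -0.021  -0.8569]
(-0.062, -0.1, 0.076) [ 0.5025 -0.0914  0.076 ] [-0.3  -0.11  0.41  2.4   0.    0.3   1.62] 0.0 [ 0.515  -0.021  -0.8569]
(-0.044, -0.1, 0.076) [ 0.5204 -0.0925  0.076 ] [-0.32 -0.06  0.43  2.36 -0.05  0.3   1.67] 0.0 [ 0.515  -0.021  -0.8569]
(-0.055, -0.1, 0.08) [ 0.5095 -0.0918  0.08  ] [-0.31 -0.1   0.42  2.38 -0.    0.31  1.62] 0.0 [ 0.515  -0.021  -0.8569]
(-0.085, 0.02, 0.08) [0.4863 0.0297 0.08  ] [-0.25 -0.14 -0.01  2.42  0.44  0.37  0.86] 0.006 [ 0.521  -0.0193 -0.8533]
(-0.092, 0.1, 0.08) [0.4838 0.1099 0.08  ] [-0.29 -0.09 -0.21  2.39  0.63  0.44  0.48] 0.0 [ 0.521  -0.0193 -0.8533]
(-0.07, 0.1, 0.08) [0.5057 0.1087 0.08  ] [-0.27 -0.04 -0.2   2.34  0.63  0.43  0.5 ] 0.0 [ 0.521  -0.0193 -0.8533]
.6032,.3207,.20 [-0.0737  0.0014 -0.122 ]
.502,-.092,.17 [ 0.0026 -0.4174 -0.1395]
```

Emit:
move_arm:
  series:
    - [-0.024,0,-0.04,0]
    - [-0.049,0.001,-0.081,0]
    - [-0.0737,0.0014,-0.122,0]
    - [-0.0737,0.0014,-0.122,0]
    - [0.0026,-0.4174,-0.1395,0]
    - [0.0026,-0.4174,-0.1395,0]
    - [0.0026,-0.4174,-0.1395,0]
    - [0.0026,-0.4174,-0.1395,0]
    - [0.0026,-0.4174,-0.1395,0]
    - [0.0026,-0.4174,-0.1395,0]
    - [0.0026,-0.4174,-0.1395,0]
    - [0.0026,-0.4174,-0.1395,0]
    - [0.0026,-0.4174,-0.1395,0]
    - [0.0026,-0.4174,-0.1395,0]
    - [0.0026,-0.4174,-0.1395,0]
    - [0.0026,-0.4174,-0.1395,0]
    - [0.0026,-0.4174,-0.1395,0]
  claw: 0.0
  newtons: 15

```text
time: 21.0
ee_pos: [0.5022, -0.091, 0.17]
eef_rot: [0.032, 0.963, -0.002, 0.267]
ft_force: [0.5, -0.0, 0.3]
width: 0.0438
```

```bash
python3 st.py; python3 cap.py wrist w8; python3 cap.py top t8
python3 - <<'E'
from h import *
o=np.array([.570,.0049,0]); a=-.0564
Rs=np.array([[np.cos(a),-np.sin(a),0],[np.sin(a),np.cos(a),0],[0,0,1]])
for n in ('t8.npz','w8.npz'):
    p,W,z=C(n); Q=(W-o)@Rs
    for sgn in (1,-1):
        m=(np.abs(Q[...,2]-.095)<.006)&(np.abs(Q[...,1]-sgn*.102)<.016)&(Q[...,0]>-.1)&(Q[...,0]<.0)
        if m.sum()>15: print(n,sgn,m.sum(),[( (np.percentile(Q[m][:,i],2)+np.percentile(Q[m][:,i],98))*500).round(1) for i in (0,1)],cv2.minEnclosingCircle((Q[m][:,:2]*1000).astype(np.float32)))
p,W,z=C('t8.npz'); m=(W[...,1]>.22)&(W[...,1]<.42)&(W[...,0]>.5)&(W[...,0]<.65)&(np.abs(W[...,2]-.04)<.01)&(p.mean(2)<80)
print(cv2.minAreaRect((W[m][:,:2]*1000).astype(np.float32)))
E
```

```text
21.0 [-0.248 -0.287  0.321  2.299  0.122  0.577  1.506] [ 0.5022 -0.091   0.17  ] [ 0.03201  0.96313 -0.00208  0.26712] z [ 0.5144 -0.0211 -0.8573] x [-0.855  0.061 -0.515] [ 0.5 -0.   0.3] 0.04377483252316185
t8.npz 1 64 [np.float64(-67.7), np.float64(102.4)] ((-67.623779296875, 102.26605987548828), 11.123969078063965)
t8.npz -1 22 [np.float64(-65.7), np.float64(-100.8)] ((-66.65081787109375, -100.74796295166016), 9.655099868774414)
w8.npz 1 303 [np.float64(-66.8), np.float64(96.0)] ((-67.5142593383789, 98.34172821044922), 10.58992862701416)
w8.npz -1 991 [np.float64(-67.0), np.float64(-101.4)] ((-66.55216979980469, -101.04056549072266), 11.21567153930664)
((592.0281372070312, 319.73297119140625), (169.59507751464844, 22.023029327392578), 88.98890686035156)
```

View pics/w8.png

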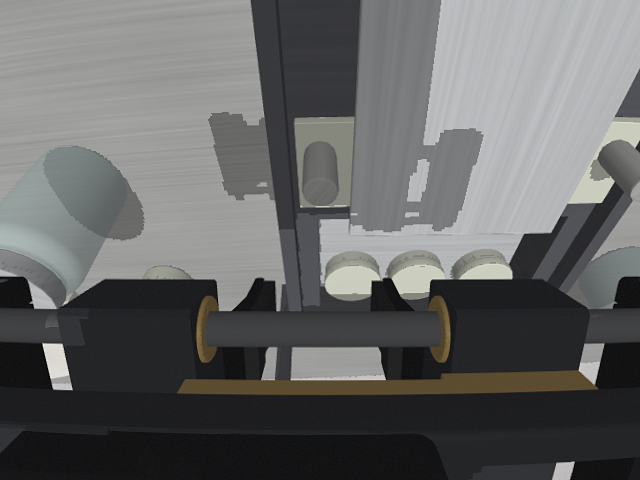

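Wrist view: the right knob's top is at (320,180), between the fingers, with the dish row beyond at (350–480,275). Descend onto the right knob and hold it.

```bash
python3 d.py .5034,-.0925,.120 .5034,-.0925,.077 .5214,-.0935,.077
```

```text
.5034,-.0925,.120 [ 0.0245 -0.0018  0.0435]
.5034,-.0925,.077 [ 0.0467 -0.0023  0.0804]
.5214,-.0935,.077 [ 0.0312 -0.0022  0.0896]
```

Emit:
move_arm:
  series:
    - [0.0245,-0.0018,0.0435,0]
    - [0.037,-0.002,0.064,0]
    - [0.0467,-0.0023,0.0804,0]
    - [0.0467,-0.0023,0.0804,0]
    - [0.0467,-0.0023,0.0804,0]

```text
time: 21.6
ee_pos: [0.5034, -0.0929, 0.0773]
eef_rot: [0.033, 0.963, -0.002, 0.267]
ft_force: [-0.0, -0.1, 0.1]
width: 0.0435
```

Emit:
move_arm:
  series:
    - [0,0,0,0]
    - [0,0,0,0]
    - [0,0,0,0]
    - [0,0,0,0]
    - [0,0,0,0]
  claw: -1
  newtons: 12

```text
time: 22.1
ee_pos: [0.5038, -0.0929, 0.0778]
eef_rot: [0.033, 0.963, -0.002, 0.268]
ft_force: [-4.9, 3.6, 7.5]
width: 0.0217
```

```bash
python3 st.py
python3 - <<'E'
import numpy as np
from scipy.spatial.transform import Rotation as Ro
from bench import read_state
s=read_state()
R=Ro.from_quat(s['eef_rot']).as_matrix(); X=np.array([np.cos(.0564),-np.sin(.0564),0]); Y=np.array([np.sin(.0564),np.cos(.0564),0])
print((R.T@X).round(4),(R.T@Y).round(4),(R.T@[0,0,1]).round(4)); d=s['ee_pos']-[.57,.0049,0]; print('station',d@X,d@Y)
E
```

```text
22.1 [-0.3   -0.113  0.413  2.397  0.01   0.308  1.617] [ 0.5038 -0.0929  0.0778] [ 0.03275  0.96291 -0.00186  0.26782] z [ 0.5157 -0.0211 -0.8565] x [-0.854  0.062 -0.516] [-4.9  3.6  7.5] 0.021706758246131604
[-0.8565  0.0077  0.516 ] [0.0138 0.9999 0.008 ] [-0.5159  0.014  -0.8565]
station -0.060631981197530826 -0.10135582881478065
```

Emit:
move_arm:
  series:
    - [-0.0043,0,0.0026,0]
    - [-0.0086,0,0.0052,0]
    - [-0.0128,0.0001,0.0077,0]
    - [-0.0128,0.0001,0.0077,0]

```text
time: 22.5
ee_pos: [0.519, -0.094, 0.0776]
eef_rot: [0.033, 0.963, -0.002, 0.268]
ft_force: [2.5, 1.5, 2.1]
width: 0.0216
```

```bash
python3 st.py
cat > kn.py <<'E'
import sys
from h import *
o=np.array([.570,.0049,0]); a=-.0564
Rs=np.array([[np.cos(a),-np.sin(a),0],[np.sin(a),np.cos(a),0],[0,0,1]])
n=sys.argv[1]
p,W,z=C(n); Q=(W-o)@Rs
for sgn in (1,-1):
    m=(np.abs(Q[...,2]-.095)<.006)&(np.abs(Q[...,1]-sgn*.102)<.018)&(Q[...,0]>-.1)&(Q[...,0]<.12)&(p.mean(2)>70)
    if m.sum()>15: print(n,sgn,m.sum(),[(np.percentile(Q[m][:,i]*1e3,[2,50,98])).round(1) for i in (0,1)])
E
python3 cap.py top t9; python3 kn.py t9.npz; python3 cap.py wrist w9; python3 kn.py w9.npz
```

```text
22.5 [-0.318 -0.073  0.434  2.365 -0.037  0.303  1.658] [ 0.519  -0.094   0.0776] [ 0.03266  0.96292 -0.00214  0.2678 ] z [ 0.5156 -0.0216 -0.8566] x [-0.854  0.062 -0.516] [2.5 1.5 2.1] 0.021597460360063256
t9.npz 1 62 [array([-84.7, -75.9, -67. ]), array([ 90.2,  99.7, 109. ])]
t9.npz -1 27 [array([-61.2, -46.7, -41.8]), array([-111.1, -103.9,  -96.9])]
w9.npz -1 453 [array([-63.4, -61.7, -57.1]), array([-111.6, -102.5,  -93.7])]
```

View pics/w9.png

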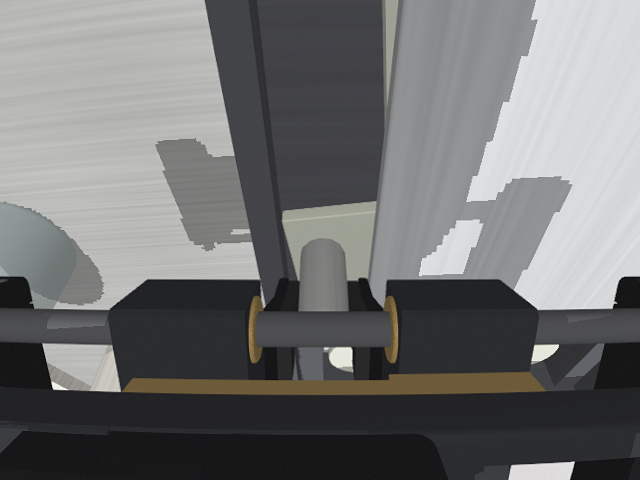

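The right knob is now at about x=-52, but the left swung back to -76. That is 24 mm of lead: free pushing at one knob pivots the cover strongly. I'll bring the left one up now, then hold knobs more firmly so each stroke carries the cover with little turning, still alternating.

Emit:
move_arm:
  series:
    - [0,0,0,0]
    - [0,0,0,0]
    - [0,0,0,0]
    - [-0.0206,0.0006,-0.0343,0]
    - [-0.0206,0.03,-0.0343,0]
    - [-0.015,0.08,-0.038,0]
    - [-0.01,0.13,-0.041,0]
    - [-0.003,0.17,-0.0445,0]
    - [0.0034,0.202,-0.0454,0]
    - [0.0034,0.202,-0.0454,0]
    - [0.0137,0.202,-0.028,0]
    - [0.024,0.2014,-0.0111,0]
    - [0.024,0.2014,-0.0111,0]
  claw: -0.05

```text
time: 23.9
ee_pos: [0.5032, 0.107, 0.0742]
eef_rot: [0.033, 0.964, -0.003, 0.265]
ft_force: [-0.5, 0.2, -0.1]
width: 0.0415
```

```bash
cat > st.py <<'E'
from bench import read_state
import numpy as np
from scipy.spatial.transform import Rotation as Ro
s=read_state(); R=Ro.from_quat(s['eef_rot']).as_matrix()
X=np.array([np.cos(.0564),-np.sin(.0564),0]); Y=np.array([np.sin(.0564),np.cos(.0564),0]); d=s['ee_pos']-[.57,.0049,0]
print(round(s['time'],2),s['joint_positions'].round(2),'station',(d@X).round(4),(d@Y).round(4),d[2].round(4),'z',R[:,2].round(3),'F',s['ft_force'].round(1),s['width'].round(4))
print('X',(R.T@X).round(4),'Y',(R.T@Y).round(4),'Z',(R.T@[0,0,1]).round(4))
E
python3 st.py; python3 cap.py top t10; python3 kn.py t10.npz;python3 cap.py wrist w10; python3 kn.py w10.npz
```

```text
t10.npz 1 36 [array([-77. , -72.2, -66.4]), array([ 90.2,  99.6, 109.2])]
t10.npz -1 62 [array([-62.4, -52.2, -43.6]), array([-111.8, -102.7,  -92.7])]
w10.npz 1 123 [array([-87. , -85.8, -83.8]), array([ 93.5, 100.3, 106.4])]Traceback (most recent call last):
  File "st.py", line 6, in <module>
    print(round(s['time'],2),s['joint_positions'].round(2),'station',(d@X).round(4),(d@Y).round(4),d[2].round(4),'z',R[:,2].round(3),'F',s['ft_force'].round(1),s['width'].round(4))
                                                                                                                                                                ^^^^^^^^^^^^^^^^
AttributeError: 'float' object has no attribute 'round'
```

View pics/w10.png

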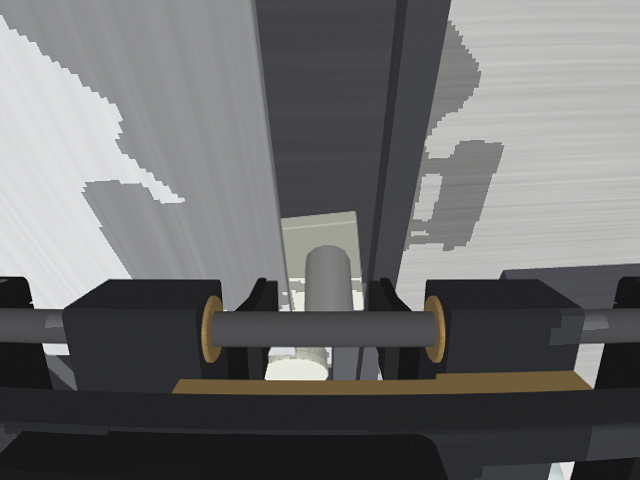

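Wrist view: the left knob is at (328,275), between the fingers. Grip lightly and bring it up about 16 mm.

Emit:
move_arm:
  series:
    - [0,0,0,0]
    - [0,0,0,0]
    - [0,0,0,0]
    - [0,0,0,0]
    - [-0.0043,0,0.0026,0]
    - [-0.0086,0,0.0052,0]
    - [-0.0125,0.0001,0.0075,0]
    - [-0.0142,0.0001,0.0085,0]
    - [-0.0142,0.0001,0.0085,0]
  claw: -1
  newtons: 12

```text
time: 24.9
ee_pos: [0.5221, 0.1079, 0.0776]
eef_rot: [0.033, 0.963, -0.002, 0.268]
ft_force: [0.8, -0.3, 2.2]
width: 0.0219
```

```bash
sed -i "s/s\['width'\].round(4)/round(s['width'],4)/" st.py; python3 st.py; python3 cap.py top t11; python3 kn.py t11.npz
```

```text
24.9 [-0.3  -0.01 -0.15  2.31  0.63  0.42  0.52] station -0.0537 0.1001 0.0776 z [ 0.515 -0.021 -0.857] F [ 0.8 -0.3  2.2] 0.0219
X [-0.8566  0.0082  0.5158] Y [0.0142 0.9999 0.0078] Z [-0.5157  0.014  -0.8566]
t11.npz 1 30 [array([-71.6, -55.2, -50.5]), array([ 91. ,  99.3, 109.6])]
t11.npz -1 66 [array([-67.5, -57.9, -48.5]), array([-114.4, -104.8,  -95.4])]
```

Roughly square now (right -58, left about -57). Firm grip and a 20 mm stroke to see whether the other side follows.

Emit:
move_arm:
  series:
    - [0,0,0,0]
    - [0,0,0,0]
    - [-0.0043,0,0.0026,0]
    - [-0.0086,0,0.0052,0]
    - [-0.0128,0.0001,0.0077,0]
    - [-0.0171,0.0002,0.0103,0]
    - [-0.0171,0.0002,0.0103,0]
  claw: -1
  newtons: 60

```text
time: 25.65
ee_pos: [0.542, 0.1086, 0.0777]
eef_rot: [0.032, 0.963, -0.001, 0.268]
ft_force: [-0.3, 6.9, 5.0]
width: 0.0204
```

```bash
python3 st.py; python3 cap.py top t12; python3 kn.py t12.npz
```

```text
25.65 [-0.29  0.03 -0.14  2.27  0.62  0.42  0.55] station -0.0338 0.1019 0.0777 z [ 0.516 -0.019 -0.856] F [-0.3  6.9  5. ] 0.0204
X [-0.8564  0.006   0.5162] Y [0.0132 0.9999 0.0103] Z [-0.5161  0.0156 -0.8564]
t12.npz 1 27 [array([-51.5, -36.4, -31.3]), array([ 93.7, 101.4, 109.5])]
t12.npz -1 63 [array([-65.4, -56.4, -46.5]), array([-111.9, -102.4,  -92.9])]
```

Firm grip works: left is at about -37.5, and right stayed at -56. Now the right knob's turn.

Emit:
move_arm:
  series:
    - [0,0,0,0]
    - [0,0,0,0]
    - [0,0,0,0]
    - [-0.0206,0.0006,-0.0343,0]
    - [-0.0206,-0.03,-0.0343,0]
    - [-0.018,-0.08,-0.037,0]
    - [-0.015,-0.13,-0.04,0]
    - [-0.012,-0.17,-0.043,0]
    - [-0.0094,-0.2038,-0.0448,0]
    - [-0.0094,-0.2038,-0.0448,0]
    - [0.001,-0.204,-0.0275,0]
    - [0.0112,-0.2044,-0.0105,0]
    - [0.0112,-0.2044,-0.0105,0]
  claw: -0.05

```text
time: 27.0
ee_pos: [0.5112, -0.0958, 0.0745]
eef_rot: [0.033, 0.964, -0.002, 0.265]
ft_force: [-0.4, 0.2, 0.3]
width: 0.0413
```

```bash
python3 st.py; python3 cap.py top t13; python3 kn.py t13.npz
```

```text
27.0 [-0.19 -0.07  0.32  2.37 -0.07  0.3   1.69] station -0.0531 -0.1038 0.0745 z [ 0.51  -0.021 -0.86 ] F [-0.4  0.2  0.3] 0.0413
X [-0.8599  0.0079  0.5104] Y [0.0136 0.9999 0.0075] Z [-0.5103  0.0134 -0.8599]
t13.npz 1 64 [array([-51. , -41.1, -31.7]), array([ 90.8, 100.9, 110.1])]
t13.npz -1 33 [array([-56.5, -51.3, -46. ]), array([-111.3, -101.8,  -92.8])]
```

Emit:
move_arm:
  series:
    - [0,0,0,0]
    - [0,0,0,0]
    - [0,0,0,0]
    - [0,0,0,0]
    - [-0.006,0,0.0036,0]
    - [-0.012,0.0001,0.0071,0]
    - [-0.0175,0.0002,0.0104,0]
    - [-0.023,0.0002,0.0137,0]
    - [-0.028,0.0003,0.0167,0]
    - [-0.028,0.0003,0.0167,0]
  claw: -1
  newtons: 60

```text
time: 28.05
ee_pos: [0.5469, -0.0974, 0.0784]
eef_rot: [0.032, 0.963, -0.002, 0.268]
ft_force: [5.1, 4.4, -0.6]
width: 0.0209
```

```bash
python3 st.py; python3 cap.py top t14; python3 kn.py t14.npz
```

```text
28.05 [-0.21  0.    0.33  2.3  -0.15  0.3   1.76] station -0.0173 -0.1035 0.0784 z [ 0.516 -0.021 -0.856] F [ 5.1  4.4 -0.6] 0.0209
X [-0.8564  0.0064  0.5163] Y [0.0125 0.9999 0.0083] Z [-0.5161  0.0136 -0.8564]
t14.npz 1 58 [array([-26.8, -16.8,  -7.5]), array([ 88.8,  98.9, 109.7])]
t14.npz -1 27 [array([-31.3, -17.4, -12.2]), array([-113.1, -105.2,  -98.4])]
```

Both knobs now sit at about -17 to -21, nearly square. Left knob's turn.

Emit:
move_arm:
  series:
    - [0,0,0,0]
    - [0,0,0,0]
    - [0,0,0,0]
    - [-0.0206,0.0006,-0.0343,0]
    - [-0.0206,0.03,-0.0343,0]
    - [-0.021,0.08,-0.033,0]
    - [-0.0215,0.13,-0.032,0]
    - [-0.022,0.17,-0.031,0]
    - [-0.0226,0.2031,-0.0299,0]
    - [-0.0226,0.2031,-0.0299,0]
    - [-0.012,0.203,-0.0125,0]
    - [-0.002,0.2025,0.0044,0]
    - [-0.002,0.2025,0.0044,0]
  claw: -0.05

```text
time: 29.4
ee_pos: [0.5611, 0.1017, 0.0747]
eef_rot: [0.033, 0.964, -0.003, 0.265]
ft_force: [-0.2, 0.3, -0.4]
width: 0.0414
```

```bash
python3 st.py; python3 cap.py top t15; python3 kn.py t15.npz
```

```text
29.4 [-0.36  0.07 -0.04  2.24  0.6   0.41  0.6 ] station -0.0144 0.0962 0.0747 z [ 0.511 -0.024 -0.859] F [-0.2  0.3 -0.4] 0.0414
X [-0.8594  0.0096  0.5113] Y [0.014  0.9999 0.0047] Z [-0.5112  0.0112 -0.8594]
t15.npz 1 32 [array([-17.9, -12.9,  -6.9]), array([ 90.8, 100.3, 108.6])]
t15.npz -1 62 [array([-32. , -22.3, -11.8]), array([-114.5, -104.4,  -95.2])]
```

Emit:
move_arm:
  series:
    - [0,0,0,0]
    - [0,0,0,0]
    - [0,0,0,0]
    - [0,0,0,0]
    - [-0.006,0,0.0036,0]
    - [-0.012,0.0001,0.0071,0]
    - [-0.0165,0.0002,0.0098,0]
    - [-0.0165,0.0002,0.0098,0]
  claw: -1
  newtons: 60

```text
time: 30.25
ee_pos: [0.5831, 0.1071, 0.0791]
eef_rot: [0.031, 0.963, 0.001, 0.269]
ft_force: [-3.1, 13.0, 0.2]
width: 0.0208
```

```bash
python3 st.py; python3 cap.py top t16; python3 kn.py t16.npz
```

```text
30.25 [-0.35  0.11 -0.04  2.19  0.57  0.4   0.64] station 0.0073 0.1028 0.0791 z [ 0.517 -0.015 -0.856] F [-3.1 13.   0.2] 0.0208
X [-0.8557  0.0025  0.5175] Y [0.0113 0.9998 0.0139] Z [-0.5174  0.0177 -0.8556]
t16.npz 1 26 [array([-7.6,  6.9, 11.9]), array([ 94.2, 101.8, 109.2])]
t16.npz -1 63 [array([-29.9, -20.7, -11.3]), array([-111.2, -101.7,  -91.3])]
```

Emit:
move_arm:
  series:
    - [0,0,0,0]
    - [0,0,0,0]
    - [0,0,0,0]
    - [-0.0206,0.0006,-0.0343,0]
    - [-0.0206,-0.03,-0.0343,0]
    - [-0.017,-0.08,-0.038,0]
    - [-0.013,-0.13,-0.042,0]
    - [-0.01,-0.17,-0.046,0]
    - [-0.0069,-0.1977,-0.049,0]
    - [-0.0069,-0.1977,-0.049,0]
    - [0.0035,-0.198,-0.032,0]
    - [0.0138,-0.1984,-0.0148,0]
    - [0.0138,-0.1984,-0.0148,0]
  claw: -0.05

```text
time: 31.6
ee_pos: [0.548, -0.0936, 0.0779]
eef_rot: [0.033, 0.964, -0.002, 0.265]
ft_force: [-0.7, -0.4, 0.9]
width: 0.0412
```

```bash
python3 st.py; python3 cap.py top t17; python3 kn.py t17.npz
```

```text
31.6 [-0.12  0.01  0.23  2.29 -0.13  0.31  1.72] station -0.0164 -0.0996 0.0779 z [ 0.511 -0.021 -0.86 ] F [-0.7 -0.4  0.9] 0.0412
X [-0.8595  0.0079  0.511 ] Y [0.0138 0.9999 0.0076] Z [-0.5109  0.0136 -0.8595]
t17.npz 1 59 [array([-7.8,  1.1, 10.5]), array([ 92.5, 101.6, 111.4])]
t17.npz -1 28 [array([-30.3, -16.3, -11.7]), array([-109.2, -101. ,  -92.4])]
```

Emit:
move_arm:
  series:
    - [0,-0.001,0,0]
    - [0,-0.0015,0,0]
    - [0,-0.0015,0,0]
    - [0,-0.0015,0,0]
    - [-0.0065,-0.0015,0.004,0]
    - [-0.013,-0.0015,0.0077,0]
    - [-0.0195,-0.0015,0.0116,0]
    - [-0.026,-0.0015,0.0155,0]
    - [-0.0327,-0.0015,0.0194,0]
    - [-0.0327,-0.0015,0.0194,0]
  claw: -1
  newtons: 60

```text
time: 32.65
ee_pos: [0.5888, -0.0975, 0.0815]
eef_rot: [0.032, 0.963, -0.002, 0.268]
ft_force: [4.4, 3.3, -0.5]
width: 0.0205
```

```bash
python3 st.py; python3 cap.py top t18; python3 kn.py t18.npz
```

```text
32.65 [-0.11  0.09  0.23  2.2  -0.18  0.32  1.77] station 0.0245 -0.1012 0.0815 z [ 0.516 -0.021 -0.856] F [ 4.4  3.3 -0.5] 0.0205
X [-0.8564  0.0068  0.5163] Y [0.0128 0.9999 0.0081] Z [-0.5161  0.0135 -0.8564]
t18.npz 1 60 [array([24. , 33.8, 43.1]), array([ 90.8, 100.9, 109.4])]
```

Left is at 34, right at about 20. Right still lags, so I continue on the right by about 26 mm.

Emit:
move_arm:
  series:
    - [-0.006,0,0.0036,0]
    - [-0.012,0.0001,0.0072,0]
    - [-0.018,0.0001,0.0108,0]
    - [-0.0223,0.0002,0.0134,0]
    - [-0.0223,0.0002,0.0134,0]

```text
time: 33.2
ee_pos: [0.6143, -0.0994, 0.0815]
eef_rot: [0.032, 0.963, -0.002, 0.268]
ft_force: [2.8, 2.0, 1.7]
width: 0.0207
```

```bash
python3 st.py; python3 cap.py top t19; python3 kn.py t19.npz; python3 cap.py scene s19;  python3 kn.py s19.npz
```

```text
33.2 [-0.1   0.15  0.22  2.14 -0.21  0.32  1.79] station 0.0501 -0.1016 0.0815 z [ 0.516 -0.021 -0.856] F [2.8 2.  1.7] 0.0207
X [-0.8565  0.0072  0.5161] Y [0.0131 0.9999 0.0077] Z [-0.516   0.0134 -0.8565]
t19.npz 1 51 [array([47.1, 56.2, 65.7]), array([ 92.4, 101.4, 109.5])]
t19.npz -1 17 [array([38.1, 40. , 52.8]), array([-110.4, -102.7,  -95.8])]
```

View pics/s19.png

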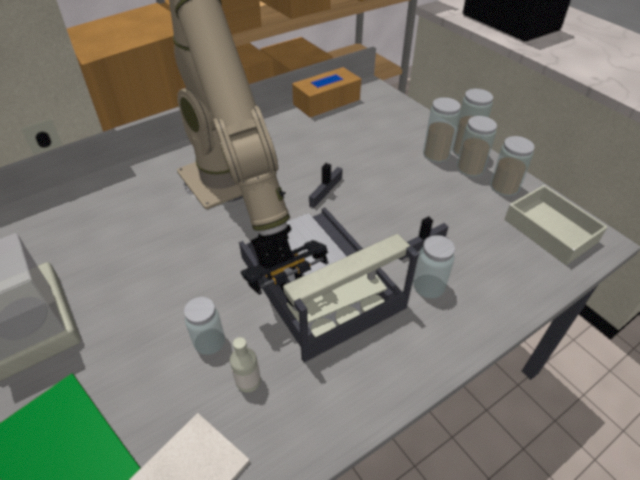

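Emit:
move_arm:
  series:
    - [-0.006,0,0.0036,0]
    - [-0.012,0.0001,0.0072,0]
    - [-0.0188,0.0001,0.0113,0]
    - [-0.0188,0.0001,0.0113,0]

```text
time: 33.7
ee_pos: [0.6363, -0.1014, 0.0815]
eef_rot: [0.033, 0.963, -0.002, 0.268]
ft_force: [2.4, 0.7, 2.9]
width: 0.0209
```

```bash
python3 st.py; python3 cap.py top t20; python3 kn.py t20.npz
```

```text
33.7 [-0.1   0.19  0.22  2.08 -0.23  0.33  1.8 ] station 0.0722 -0.1024 0.0815 z [ 0.516 -0.022 -0.856] F [2.4 0.7 2.9] 0.0209
X [-0.8563  0.0086  0.5164] Y [0.0143 0.9999 0.007 ] Z [-0.5162  0.0134 -0.8563]
t20.npz 1 60 [array([64.4, 73.6, 83.3]), array([ 91.7, 100.7, 110.4])]
```

Left is at 74, right at about 68. To stay clear of the lamp I re-grip the right knob further back on the hand, then continue.

Emit:
move_arm:
  series:
    - [0,0,0,0]
    - [0,0,0,0]
    - [0.003,0,-0.0018,0]
    - [0.0065,0,-0.0038,0]
    - [0.0065,0,-0.0038,0]
  claw: -0.2

```text
time: 34.25
ee_pos: [0.6269, -0.1005, 0.0801]
eef_rot: [0.033, 0.963, -0.002, 0.267]
ft_force: [-0.3, -0.7, -0.3]
width: 0.0344
```

```bash
python3 st.py; python3 cap.py top t21; python3 kn.py t21.npz; python3 cap.py wrist w21; python3 kn.py w21.npz
```

```text
34.25 [-0.1   0.18  0.22  2.11 -0.22  0.33  1.8 ] station 0.0628 -0.102 0.0801 z [ 0.514 -0.022 -0.858] F [-0.3 -0.7 -0.3] 0.0344
X [-0.8578  0.0084  0.514 ] Y [0.0143 0.9999 0.0075] Z [-0.5138  0.0138 -0.8578]
t21.npz 1 56 [array([65.3, 74.2, 83.1]), array([ 91.7, 100.9, 110.3])]
t21.npz -1 30 [array([65.1, 69.6, 75.8]), array([-112.9, -104.5,  -95.4])]
w21.npz -1 135 [array([53.9, 55.4, 57.3]), array([-109.9, -102.8,  -96.8])]
```

View pics/w21.png

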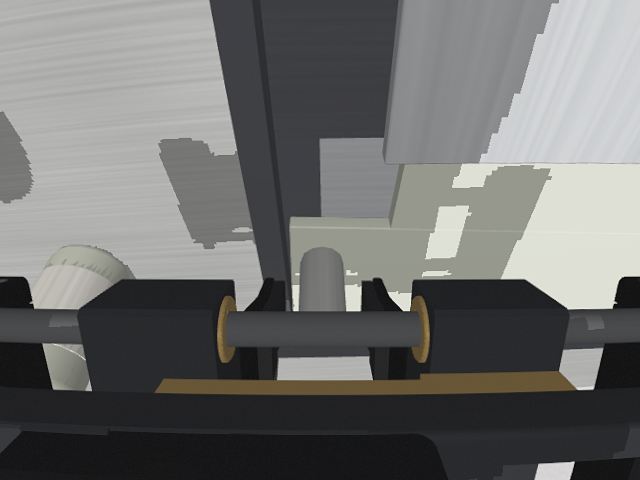

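Emit:
move_arm:
  series:
    - [0,0,0,0]
    - [0,0,0,0]
    - [0,0,0,0]
    - [0,0,0,0]
    - [-0.005,0,0.003,0]
    - [-0.01,0.0001,0.006,0]
    - [-0.0146,0.0001,0.0087,0]
    - [-0.0146,0.0001,0.0087,0]
  claw: -1
  newtons: 60

```text
time: 35.15
ee_pos: [0.6452, -0.1013, 0.0806]
eef_rot: [0.033, 0.963, -0.002, 0.267]
ft_force: [0.1, 0.0, -0.5]
width: 0.0202
```

```bash
python3 st.py; python3 cap.py top t22; python3 kn.py t22.npz
```

```text
35.15 [-0.1   0.21  0.22  2.06 -0.23  0.34  1.81] station 0.0811 -0.1018 0.0806 z [ 0.514 -0.021 -0.857] F [ 0.1  0.  -0.5] 0.0202
X [-0.8572  0.0076  0.5149] Y [0.0134 0.9999 0.0075] Z [-0.5147  0.0133 -0.8572]
t22.npz 1 59 [array([76.8, 86. , 95.4]), array([ 90.6, 101.4, 109.6])]
t22.npz -1 24 [array([72.9, 87.2, 92.4]), array([-110.9, -103.7,  -97.1])]
```

Left is at 86, right at about 84. I release, back off, close the fingers and finish by pushing each knob from behind.

Emit:
move_arm:
  series:
    - [0,0,0,0]
    - [0,0,0,0]
    - [0,0,0,0]
    - [0.019,0,-0.0115,0]
    - [0.0386,-0.0003,-0.0232,0]
  claw: -0.1

```text
time: 35.7
ee_pos: [0.5995, -0.0988, 0.0805]
eef_rot: [0.033, 0.963, -0.002, 0.267]
ft_force: [-0.1, -0.6, 0.2]
width: 0.0387
```

Emit:
move_arm:
  series:
    - [0,0,0,0]
    - [0,0,0,0]
    - [0,0,0,0]
    - [0,0,0,0]
    - [0,0,0,0]
    - [0,0,0,0]
  claw: -1
  newtons: 20

```text
time: 36.3
ee_pos: [0.6001, -0.0989, 0.0805]
eef_rot: [0.033, 0.963, -0.002, 0.267]
ft_force: [0.1, 0.1, 0.2]
width: 0.0027
```

```bash
python3 st.py; python3 cap.py top t23; python3 kn.py t23.npz;python3 cap.py wrist w23; python3 kn.py w23.npz
```

```text
36.3 [-0.11  0.12  0.23  2.17 -0.2   0.32  1.78] station 0.036 -0.1019 0.0805 z [ 0.514 -0.022 -0.857] F [0.1 0.1 0.2] 0.0027
X [-0.8573  0.0081  0.5148] Y [0.0139 0.9999 0.0074] Z [-0.5147  0.0135 -0.8573]
t23.npz 1 56 [array([77.1, 86.8, 95.1]), array([ 90.4, 100.5, 109.6])]
t23.npz -1 61 [array([72.8, 81.3, 91.1]), array([-112.6, -102.8,  -93.6])]
w23.npz -1 115 [array([15.2, 72.7, 87.1]), array([-104.3, -103.2, -101.9])]
```

View pics/w23.png

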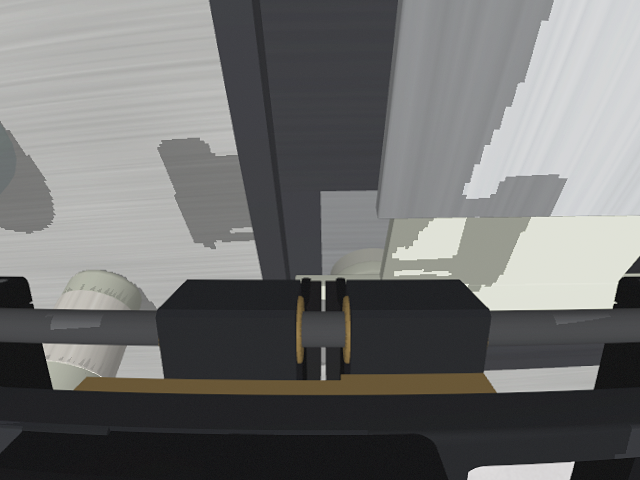

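Emit:
move_arm:
  series:
    - [-0.012,0.0001,0.0072,0]
    - [-0.0214,0.0002,0.0129,0]
    - [-0.0257,0.0002,0.0154,0]
    - [-0.0291,0.0003,0.0175,0]
    - [-0.0326,0.0003,0.0196,0]
    - [-0.0326,0.0003,0.0196,0]

```text
time: 37.0
ee_pos: [0.638, -0.1009, 0.0805]
eef_rot: [0.033, 0.963, -0.002, 0.267]
ft_force: [-0.8, 0.6, -0.2]
width: 0.0007
```

```bash
python3 st.py; python3 cap.py top t24; python3 kn.py t24.npz
```

```text
37.0 [-0.1   0.2   0.22  2.08 -0.23  0.33  1.8 ] station 0.0739 -0.1018 0.0805 z [ 0.514 -0.021 -0.857] F [-0.8  0.6 -0.2] 0.0007
X [-0.8573  0.008   0.5147] Y [0.0138 0.9999 0.0076] Z [-0.5146  0.0136 -0.8573]
t24.npz 1 58 [array([77.1, 86.6, 95.5]), array([ 92.5, 101.7, 111.4])]
t24.npz -1 40 [array([84.4, 90.2, 95.2]), array([-111.9, -103.3,  -92.2])]
```

Emit:
move_arm:
  series:
    - [-0.0026,0,0.0015,0]
    - [-0.0051,0,0.0031,0]
    - [-0.0064,0.0001,0.0039,0]
    - [-0.0064,0.0001,0.0039,0]

```text
time: 37.45
ee_pos: [0.6408, -0.101, 0.0783]
eef_rot: [0.033, 0.964, -0.001, 0.263]
ft_force: [-39.5, 4.6, 26.3]
width: 0.0002
```

```bash
python3 st.py; python3 cap.py top t25; python3 kn.py t25.npz
```

```text
37.45 [-0.1   0.21  0.22  2.07 -0.23  0.35  1.81] station 0.0766 -0.1018 0.0783 z [ 0.507 -0.02  -0.862] F [-39.5   4.6  26.3] 0.0002
X [-0.8619  0.0082  0.507 ] Y [0.0148 0.9998 0.009 ] Z [-0.5068  0.0153 -0.8619]
t25.npz 1 57 [array([77.3, 86. , 95.9]), array([ 92.6, 101.4, 111.5])]
t25.npz -1 31 [array([85.3, 91.1, 96. ]), array([-111.8, -104.5,  -94.7])]
```

The 39 N means the right side is against the wall (the lamp hides that knob beyond about x=95, so the camera under-reads it). Left is still at about 86.7. I back off at once and go to the left knob.

Emit:
move_arm:
  series:
    - [0.01,-0.0001,-0.006,0]
    - [0.0389,-0.0004,-0.0234,0]
    - [0.0389,0.03,-0.0234,0]
    - [0.04,0.08,-0.0232,0]
    - [0.04,0.13,-0.0228,0]
    - [0.041,0.18,-0.0223,0]
    - [0.0417,0.203,-0.0219,0]
    - [0.0417,0.203,-0.0219,0]
    - [0.03,0.203,-0.015,0]
    - [0.022,0.203,-0.0102,0]
    - [0.022,0.203,-0.0102,0]

```text
time: 38.6
ee_pos: [0.6356, 0.1018, 0.0811]
eef_rot: [0.034, 0.963, -0.002, 0.268]
ft_force: [-0.3, -0.1, 0.7]
width: 0.0008
```

```bash
python3 st.py; python3 cap.py top t26; python3 kn.py t26.npz; python3 cap.py scene s26
python3 - <<'E'
import cv2
p=cv2.imread('pics/s26.png'); cv2.imwrite('pics/s26z.png',cv2.resize(p[200:370,220:440],None,fx=3.5,fy=3.5,interpolation=cv2.INTER_CUBIC))
E
```

```text
38.6 [-0.6   0.2   0.28  2.08  0.37  0.38  0.86] station 0.0601 0.1005 0.0811 z [ 0.515 -0.022 -0.857] F [-0.3 -0.1  0.7] 0.0008
X [-0.8566  0.0096  0.5158] Y [0.0153 0.9999 0.0069] Z [-0.5157  0.0138 -0.8567]
t26.npz 1 55 [array([77.5, 85.5, 95.5]), array([ 92.6, 101.7, 111.5])]
t26.npz -1 43 [array([82.8, 89.2, 95.3]), array([-111.7, -101.8,  -92.2])]
```

View pics/s26z.png

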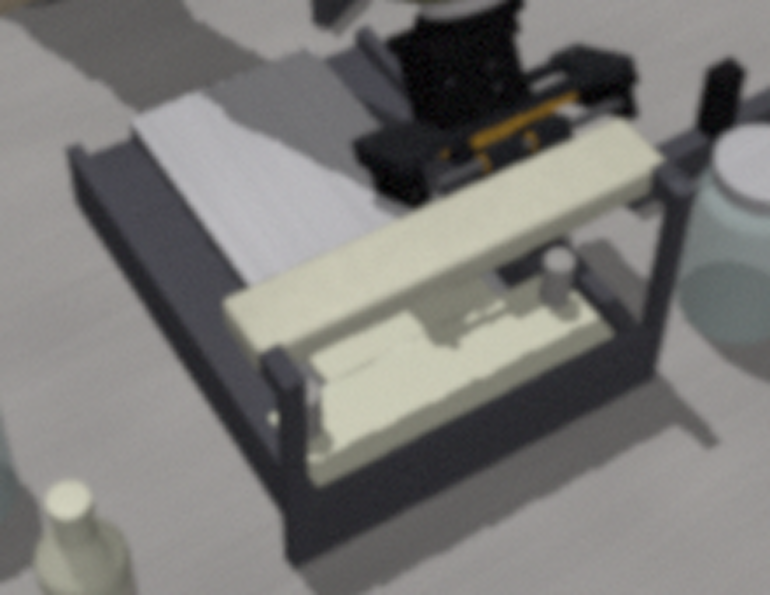

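The right rear edge at 82.8 puts its knob at about 92.5 (home); the left is at about 87. Push the left in the last few millimetres.

Emit:
move_arm:
  series:
    - [-0.0051,0.0001,0.0031,0]
    - [-0.0086,0.0001,0.0052,0]
    - [-0.0103,0.0001,0.0062,0]
    - [-0.012,0.0001,0.0072,0]
    - [-0.0133,0.0002,0.008,0]
    - [-0.0133,0.0002,0.008,0]

```text
time: 39.3
ee_pos: [0.6499, 0.1017, 0.0806]
eef_rot: [0.033, 0.963, -0.002, 0.267]
ft_force: [-1.7, -0.8, 0.8]
width: 0.0003
```

```bash
python3 st.py; python3 cap.py top t27; python3 kn.py t27.npz
```

```text
39.3 [-0.57  0.23  0.27  2.05  0.34  0.38  0.9 ] station 0.0743 0.1012 0.0806 z [ 0.514 -0.022 -0.857] F [-1.7 -0.8  0.8] 0.0003
X [-0.8573  0.0084  0.5147] Y [0.0141 0.9999 0.0071] Z [-0.5146  0.0134 -0.8574]
t27.npz 1 40 [array([84. , 90.1, 96.3]), array([ 90.6, 101.1, 110.2])]
t27.npz -1 48 [array([82.1, 90. , 96.1]), array([-112.4, -103.3,  -92.8])]
```

Emit:
move_arm:
  series:
    - [-0.0009,0,0.0005,0]
    - [-0.0017,0,0.001,0]
    - [-0.0022,0,0.0013,0]
    - [-0.0022,0,0.0013,0]

```text
time: 39.75
ee_pos: [0.6509, 0.1018, 0.08]
eef_rot: [0.033, 0.963, -0.002, 0.266]
ft_force: [-16.4, -1.8, 9.3]
width: 0.0008
```

```bash
python3 st.py
```

```text
39.75 [-0.57  0.23  0.27  2.04  0.33  0.39  0.91] station 0.0753 0.1013 0.08 z [ 0.512 -0.022 -0.859] F [-16.4  -1.8   9.3] 0.0008
X [-0.8587  0.0083  0.5124] Y [0.0137 0.9999 0.0068] Z [-0.5123  0.0128 -0.8587]
```

Left is against the wall too (16 N). Retract, lift clear and check.

Emit:
move_arm:
  series:
    - [0.01,-0.0001,-0.006,0]
    - [0.0429,-0.0004,-0.0257,0]
    - [0.065,-0.0006,-0.04,0]
    - [0.07,-0.0006,-0.045,0]
    - [0.05,0,-0.08,0]
    - [0.03,0,-0.12,0]
    - [0.01,0,-0.15,0]
    - [0.01,0,-0.15,0]
    - [0.01,-0.0,-0.15,0]

```text
time: 40.65
ee_pos: [0.5676, 0.106, 0.2055]
eef_rot: [0.033, 0.963, -0.001, 0.268]
ft_force: [-0.8, -0.4, -0.7]
width: 0.0002
```

```bash
python3 st.py; python3 cap.py top t28; python3 kn.py t28.npz; python3 cap.py scene s28; python3 kn.py s28.npz
python3 - <<'E'
import cv2
from h import *
p=cv2.imread('pics/s28.png'); cv2.imwrite('pics/s28z.png',cv2.resize(p[200:370,220:440],None,fx=3.5,fy=3.5,interpolation=cv2.INTER_CUBIC))
o=np.array([.570,.0049,0]); a=-.0564
Rs=np.array([[np.cos(a),-np.sin(a),0],[np.sin(a),np.cos(a),0],[0,0,1]])
for n in('t28.npz','s28.npz'):
    p,W,z=C(n); Q=(W-o)@Rs
    m=(np.abs(Q[...,2]-.053)<.005)&(np.abs(Q[...,1])<.12)&(Q[...,0]>.0)&(Q[...,0]<.142)&(p.mean(2)>130)
    for y in (-.11,-.08,-.04,0,.04,.08,.11):
        k=m&(np.abs(Q[...,1]-y)<.006)
        if k.sum()>3: print(n,y,np.percentile(Q[k][:,0]*1e3,[2,98]).round(1),np.median(Q[k][:,2]).round(4))
p,W,z=C('t28.npz')
for nm,(x,y,h,rr) in dict(jarb=(.707,.239,.149,.05),jara=(.5416,-.3014,.131,.05),bot=(.6826,-.2734,.158,.03)).items():
  for f in('top0.npz','t28.npz'):
    p,W,z=C(f); m=(np.hypot(W[...,0]-x,W[...,1]-y)<rr)&(np.abs(W[...,2]-h)<.01); print(nm,f,W[m].mean(0).round(4))
m=(W[...,1]>.22)&(W[...,1]<.42)&(W[...,0]>.5)&(W[...,0]<.65)&(np.abs(W[...,2]-.04)<.01)&(p.mean(2)<80)
print(cv2.minAreaRect((W[m][:,:2]*1000).astype(np.float32)))
E
```

```text
40.65 [-0.71 -0.13  0.29  2.11  0.42  0.7   0.83] station -0.0081 0.1008 0.2055 z [ 0.517 -0.02  -0.856] F [-0.8 -0.4 -0.7] 0.0002
X [-0.856  0.008  0.517] Y [0.0148 0.9998 0.0091] Z [-0.5168  0.0154 -0.856 ]
t28.npz 1 41 [array([82.1, 89.9, 96.1]), array([ 90.7, 101.7, 109.7])]
t28.npz -1 45 [array([83.1, 89.8, 95.5]), array([-112.3, -102.6,  -92.6])]
s28.npz 1 64 [array([ 83.3,  94.4, 102.7]), array([ 93. , 102.7, 112.4])]
s28.npz -1 24 [array([ 87.9,  96.8, 104. ]), array([-102.6,  -95.6,  -90.9])]
t28.npz -0.11 [69.8 91.5] 0.054
t28.npz -0.08 [ 70.  105.9] 0.0526
t28.npz -0.04 [  4.4 104. ] 0.0532
t28.npz 0 [  6.1 104.5] 0.053
t28.npz 0.04 [ 46.8 105.5] 0.0528
t28.npz 0.08 [ 69.5 105.4] 0.0538
t28.npz 0.11 [ 69.9 103.7] 0.0526
s28.npz -0.11 [ 69.6 119.2] 0.054
s28.npz -0.08 [ 74.6 118.7] 0.0537
s28.npz -0.04 [ 43.3 117.8] 0.0541
s28.npz 0 [ 42.5 117.5] 0.054
s28.npz 0.04 [ 47.1 117.4] 0.0543
s28.npz 0.08 [ 69.4 118. ] 0.0536
s28.npz 0.11 [ 72.1 118.7] 0.0543
jarb top0.npz [0.7068 0.2384 0.15  ]
jarb t28.npz [0.7071 0.2385 0.1498]
jara top0.npz [ 0.5404 -0.3032  0.1304]
jara t28.npz [ 0.5403 -0.3032  0.1304]
bot top0.npz [ 0.683  -0.2752  0.1589]
bot t28.npz [ 0.6828 -0.2753  0.1599]
((591.6738891601562, 323.0563659667969), (165.6880340576172, 22.15848159790039), 88.36199188232422)
```

View pics/s28z.png

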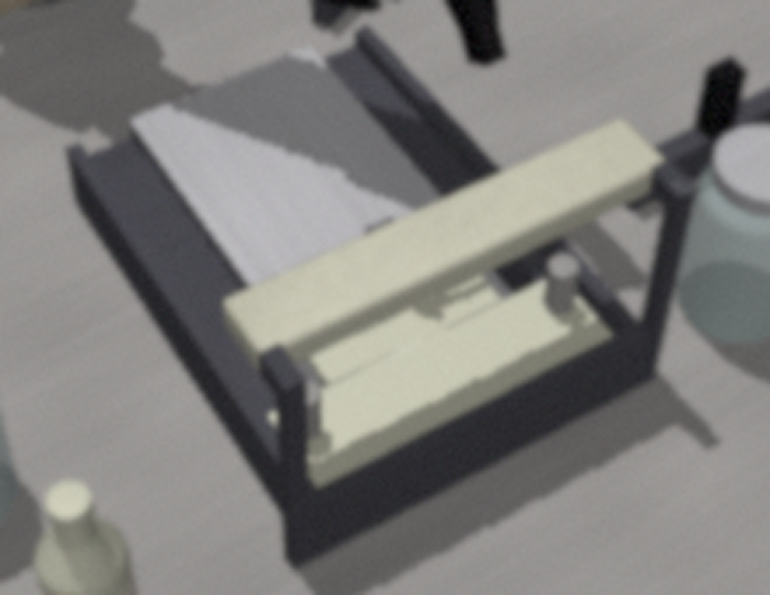

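View pics/t28.png

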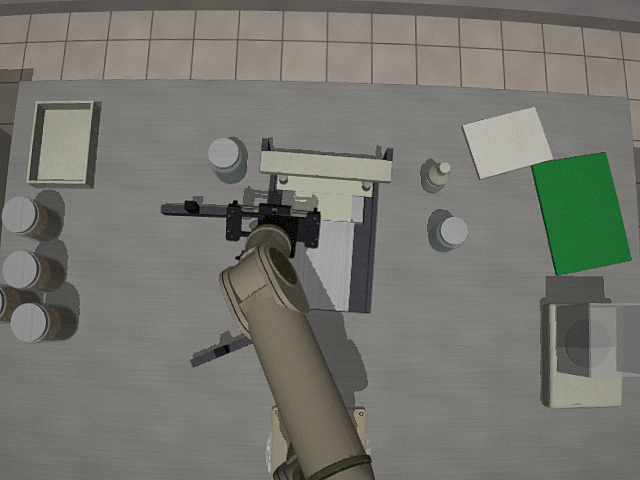

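Cover's rear edge reads 69.5–70.0 mm along its whole width (home is 70), so it is square and home. The jars, bottle and straightedge are in place, and the hand is clear. Handing in.

Run:
```python
from bench import r
print(r.close_job())
```

```text
the job is handed in; nothing more can be done
None
```

I handed the job in at about 40.7 s of the 72 s allowed; no verdict was reported, but my last checks all agree with the goal.

**What I did**
- **Tilt:** the moves have no direct tilt control. I got the hand to lean about 31° by commanding poses just out of reach, straight ahead along the station's x.
- **Dishes:** I took the far-left straightedge by its grip, squared its bar in the well, and pushed the three dishes to the back wall.
- **Straightedge:** I stood it back on the bench left of the station and released it.
- **Cover:** I moved it by alternating between the two knobs. I held each knob for most of the strokes and pushed from behind only for the last few millimetres. A light grip let the cover pivot, and a firm one mostly carried it without turning. So it was not pure pushing as the task described.

**Last checks**
- **Cover:** rear edge at 69.5–70.0 mm across its width (home is 70), so it is home and square. The right knob reached 39 N and the left 16 N when they met the wall. The 39 N was more than I meant to use, and I backed off at once.
- **Lead between knobs:** the largest I measured was about 24 mm.
- **Dishes:** before the cover closed, near edges were at about 81 mm for all three (80 is touching the wall). They cannot be seen under the closed cover.
- **Straightedge:** standing on the bench at about world (0.592, 0.32), released.
- **Jars and bottle:** within 1 mm of where they started.

One reading disagreed: late in the job the top camera under-read the right knob, because the lamp hides it beyond about x = 95. The rear-edge measurement and the wall contact settled it.

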